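# Assemble a nested sample bath and set its clamp screw

### The arm

A 6-joint arm with a two-finger parallel gripper is mounted at the origin on the work surface. World frame = base frame: x ahead of the robot, y to its left, z up, the work surface at z = 0. Lengths are in m, angles in rad, forces in N, time in s.
With the tool pointing down it reaches from about 0.375 to 0.9 m from the base axis. Payload 3.1 kg.
Tool frame: the origin (TCP) lies midway between the tips of the shut fingers; the grasp point (between the pads) lies robot.tcp_to_grasp behind it (robot.tcp_to_grasp is the distance from the TCP to the grasp point, in m); z points along the fingers, y is the direction in which the jaws open and shut (so a half turn about z gives the same grasp; the last joint's range is limited). The gripper opens to 87 mm and grips with 3 to 60 N. Pads are 19 mm wide; open, the fingers measure 117 mm over their backs; the gripper's body (75 mm by 190 mm) begins 51 mm behind the grasp point.
Start: joints at [1.014, 0.527, 1.433, -0, 1.181, -0.178], TCP at [0.231, 0.581, 0.223] pointing down, gripper open.
Joint ranges: [-3.08, 3.08], [-0.75, 2.2], [0.22, 2.44], [-1.43, 4.57], [0, 2.65], [-2.85, 2.85]. Speed limits (rad/s): [2.79, 2.79, 3.14, 3.14, 3.14, 3.14].

### API

Orientations are given as a unit quaternion [x, y, z, w].
In Python, from rig import robot, cams, nets gives the robot as it stands. The module is installed in compiled form; this text tells all that it offers.
- The arm moves only by the tool play_rows, never from a script. Its argument "commands" is a list of rows, each an object of numbers: "x", "y", "z": the shift along the tool's x, y, z in mm; "spin": the turn about the tool's z in rad. In form: [{"x": .., "y": .., "z": .., "spin": ..}, ...]. A call has 1 to 8 rows; each row shifts and turns the pose as measured when the row begins, along the tool's axes as they then stand; what a row does not reach is not made up. A row lasts 1/10 s, in which the tool goes at most 50 mm and 8.59 degrees, less where a joint would pass 70% of its speed; a pose out of reach is approached as far as the arm can. A call is refused whole if a number of a shift passes 50 or a number of a turn 0.15, either way. A call with a gripper value outside its range is refused whole. "grip" is the opening, from 0 (shut) to 1 (fully open), set as the call begins (left out, the last holds). The fingers move at their own pace and stop on an object; "newtons" is the grip in N (left out, the last holds). Time passes only in rows, so rows that do not move let the fingers close. It gives the time, the measured TCP pose, the force and the opening at its end, in the units of the state.
- robot.get_obs(): the state, without advancing time (a new reading comes with each control period).
- cams.camera(name): name is "scene" or "top" or "wrist"; returns a dict with "img" (384x512x3 uint8, red, green, blue), "fx", "fy", "cx", "cy" (pixels), "world_to_cam" (4x4, takes a point from world to camera coordinates); the wrist camera has in their place "mount" (4x4, takes a point from camera to tool coordinates, whose origin is the TCP and whose axes are the flange's). Camera axes: x right, y up, looking along -z (the intrinsics and any distortion apply to the point x, -y, -z); pixel columns grow to the right and rows downward; lengths in m; the calibration is good to about 2 mm. A picture is of the moment at which its call begins: read the wrist's pose just before it. There is no depth.
- robot.hand_in(): hands the job in, once; it reports no verdict.
Trained networks look in a picture, given as the dict that the camera call returned (one of the last four; its "shot" number tells which), for a name from the list of things; names that differ only in an ending like _2 or _b are one class to them, and where a whole thing is asked for, a point or a joint stands for the part that bears it (a point fixed in the world has none). Each returns a list of dicts, best first, with "conf" (0 to 1); they miss things now and then, are a little off and sometimes report something else, mostly with a low value. They report only what shows in the picture. A call takes as long as a camera call. They do not tell look-alikes from the thing itself.
- nets.outline_of(picture, name): "region" (384x512 bool, what is visible of it) and "pixel" ([column, row] in pixels, amid what is visible of it).
The state is a dict: "time": time; "q": joint angles; "joint_velocities": joint speeds; "joint_torque": joint torques, N m; "position": TCP position; "tool_rot": TCP orientation; "ft_force": force on the tool from outside, world axes, zero at the start; "moment": the same for the moment, N m; "grip_width": finger opening in m.
Only numpy, scipy, OpenCV 4.12 (cv2) and the standard library are available. Lean on these libraries where they do the work, as an engineer would, in place of code of your own. Each camera call takes 0.05 s, during which the arm holds its last target.

### The job

Build the nested bath in the vessel clamp: the widest steel pot already stands in it, so stand the middle pot in that one and the narrow tall pot in the middle one, all upright on their floors. Then turn the clamp's thumbscrew clockwise until it seats against its stop, back it off a quarter turn so the bath has room to expand, and finish with the gripper still holding the thumbscrew there. Leave the bottle, the jar and the tube rack where they are.

Things in the scene. Friction and masses are not known exactly. Their poses are not given: they have to be found in the camera images.
- middle_mid (a point): Middle pot: plain stainless steel, round, straight-sided, open on top, 60 mm outside diameter, 75 mm high, wall 3 mm, floor 4 mm, about 180 g. Starts loose and upright on the bench. The point is on its axis, half-way up (37.5 mm above its underside); z is its axis, up.
- narrow_mid (a point): Narrow tall pot: the same plain steel, 40 mm outside diameter, 100 mm high, wall 3 mm, floor 4 mm, about 120 g. Starts loose and upright on the bench. The point is on its axis, half-way up (50 mm above its underside); z is its axis, up.
- wide_mid (a point): Wide low pot: the same plain steel, 84 mm outside diameter (78 mm inside), 50 mm high, floor 4 mm, about 300 g. Starts standing loose in the clamp's seat ring and stays there. The point is on its axis, half-way up (25 mm above its underside). The middle pot standing in it rises 29 mm above its rim; the narrow pot standing in the middle one rises 29 mm above that one's rim.
- seat (a point): Middle of the clamp's round seat, on top of its 12 mm aluminium base plate (125 x 290 mm, fixed to the bench). The seat is bounded by a grey ring 8 mm high with 2 mm of play around the wide pot. Axes: z up; y points from the thumbscrew to the seat, so the thumbscrew's axis is 140 mm from here towards -y. A sliding jaw between the two, up to 45 mm above the bench, moves 2.5 mm towards the pot per radian of screw; a fixed stop 48 mm high is on the other side.
- screw_grip (a point): The plain metal thumbscrew on its grey housing, upright axis: a straight bar 42 mm long, 14 mm thick, 30 mm tall on a turning disc of 44 mm diameter. The point is on the axis, 7 mm below the bar's top and 23 mm above the disc, 79 mm above the bench. Its x axis runs along the bar (pinch it across, along y) and turns with it; z is up. The fixed round housing under the disc is 68 mm in diameter, its top 48 mm above the bench.
- screw (a joint): Turning angle of the thumbscrew in rad: grows as it is turned clockwise seen from above. 0 is fully open, 4.0 is seated (hard stop); it starts between 1.3 and 2.9. A quarter turn back from the stop is 2.43. It turns with a light friction of 0.08 N m and stays where it is left.
- clamp: The fixed vessel clamp itself; origin under the plate, on the bench, midway between the seat and the thumbscrew (70 mm to each); axes as for seat.
- wide: The wide pot; origin at the middle of its underside.
- middle: The middle pot; origin at the middle of its underside.
- narrow: The narrow pot; origin at the middle of its underside.
- reagent: Bystander: amber bottle, 62 mm diameter, 140 mm high; origin at the middle of its underside. Leave alone.
- jar: Bystander: white jar, 60 mm diameter, 70 mm high; origin at the middle of its underside. Leave alone.
- tube_rack: Bystander: white rack of capped test tubes, 60 x 200 mm, 99 mm high; origin at the middle of its underside, y along its length. Leave alone.
Things that resemble listed ones, but are neither listed nor needed, are in the scene too. Leave any orange, pink or turquoise look-alike of the middle alone.

How it is judged:
By the outcome, as a careful person would: the job done as asked, in the order asked, and still so for the second after the job is handed in, while the arm keeps its last pose, push and grip.
It also fails if it takes over 67 s, if anything falls off the work surface, if the arm or the gripper's body presses on something with over 40 N, if the wrist force passes 120 N, or if a joint passes its speed limit or range.

## Working session

There is one attempt and no reset: what is moved stays moved. The work goes in short steps, Python scripts to look and compute and a tool call to move; the robot and the scene stay as the last step left them, time stands still between calls to the robot, and variables do not carry over. Pictures are saved under pics/ and viewed, and the job is handed in when it is done.

Besides the shell and the picture viewer there is one more tool, called after "Call:" as name([rows], argument=value, ...), one row to a line, values as JSON. play_rows: Moves the arm, as the interface text tells. Its arguments: {"type":"object","properties":{"commands":{"type":"array"},"grip":{"type":"number"},"newtons":{"type":"number"}},"required":["commands"]}

```bash
mkdir -p pics
cat > h.py <<'E'
import numpy as np, cv2
from rig import robot, cams, nets
from scipy.spatial.transform import Rotation as R
def save(c,n,s=1.5,crop=None):
    im=c["img"][:,:,::-1]
    if crop: x0,y0,x1,y1=crop; im=im[y0:y1,x0:x1]
    cv2.imwrite("pics/"+n,cv2.resize(im,None,fx=s,fy=s,interpolation=cv2.INTER_CUBIC))
def w2c(c,obs=None):
    if "world_to_cam" in c: return np.array(c["world_to_cam"])
    T=np.eye(4);T[:3,:3]=R.from_quat(obs["tool_rot"]).as_matrix();T[:3,3]=obs["position"]
    return np.linalg.inv(T@np.array(c["mount"]))
def proj(c,W,p):
    q=(W@np.append(p,1))[:3]; return np.array([c["fx"]*q[0]/-q[2]+c["cx"], c["fy"]*-q[1]/-q[2]+c["cy"]])
def onz(c,W,px,z):
    d=np.array([(px[0]-c["cx"])/c["fx"],-(px[1]-c["cy"])/c["fy"],-1.])
    I=np.linalg.inv(W);o=I[:3,3];d=I[:3,:3]@d;return o+d*(z-o[2])/d[2]
E
python3 - <<'E'
from h import *
print(robot.get_obs(),robot.tcp_to_grasp)
for n in["scene","top","wrist"]:
    o=robot.get_obs();c=cams.camera(n);save(c,n+"0.png")
    print(n,{k:(v if k!="img" else 0) for k,v in c.items()})
    for t in["middle","narrow","wide","screw_grip","clamp","reagent","jar","tube_rack"]:
        for r in nets.outline_of(c,t):
            if r["conf"]>.2: ys,xs=np.nonzero(r["region"]);print(n,t,round(r["conf"],2),np.round(r["pixel"]),xs.min(),xs.max(),ys.min(),ys.max())
E
```

```text
{'time': 0.0, 'q': array([ 1.01349013e+00,  5.28466450e-01,  1.43389892e+00, -2.25577422e-05,
        1.18136577e+00, -1.78510570e-01]), 'joint_velocities': array([ 0.00035586,  0.00023796,  0.00169232, -0.00116554,  0.00055892,
       -0.00133216]), 'joint_torque': array([-2.13238700e-04, -4.40053868e+01, -1.76593155e+01,  6.33243145e-02,
        5.83922176e-02, -1.75244518e-04]), 'position': array([0.2307218 , 0.58007593, 0.22157252]), 'tool_rot': array([ 1.88263189e-01,  9.82118032e-01, -1.00144107e-03, -3.74836526e-04]), 'ft_force': array([0.18649635, 0.21567009, 0.32053161]), 'moment': array([ 0.03313603,  0.04052581, -0.02103057]), 'grip_width': 0.08678376860407791} 0.0187
scene {'img': 0, 'fx': 386.5360712988951, 'fy': 386.5360712988951, 'cx': 251.90036328498815, 'cy': 187.64589235130518, 'world_to_cam': array([[ 0.28018225,  0.95994153,  0.00318734, -0.17375201],
       [-0.56913075,  0.16343896,  0.80583987,  0.27352255],
       [ 0.77303822, -0.22759605,  0.59212495, -1.54292238],
       [ 0.        ,  0.        ,  0.        ,  1.        ]]), 'shot': 1}
scene middle 0.94 [1
[... 1357 characters left out ...]
top reagent 0.83 [112. 285.] 100 129 275 299
top jar 0.93 [284. 135.] 272 293 125 149
top jar 0.4 [240. 208.] 176 283 178 233
top tube_rack 0.8 [196. 145.] 160 233 126 158
wrist {'img': 0, 'fx': 268.83121726825283, 'fy': 268.83121726825283, 'cx': 254.56625896513899, 'cy': 194.1196585160367, 'mount': array([[ 2.91321509e-04,  9.53319476e-01,  3.01963396e-01,
         8.45009594e-02],
       [ 9.99999956e-01, -2.94266867e-04, -3.57366533e-05,
         3.41019005e-04],
       [ 5.47893747e-05,  3.01963393e-01, -9.53319520e-01,
        -1.61994498e-01],
       [ 0.00000000e+00,  0.00000000e+00,  0.00000000e+00,
         1.00000000e+00]]), 'shot': 3}
wrist reagent 0.64 [167. 312.] 149 181 290 329
```

View pics/scene0.png

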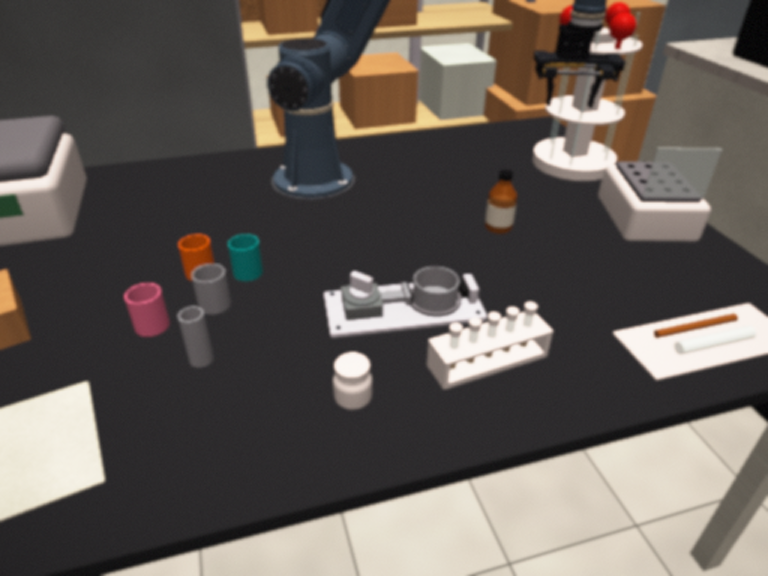

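View pics/top0.png

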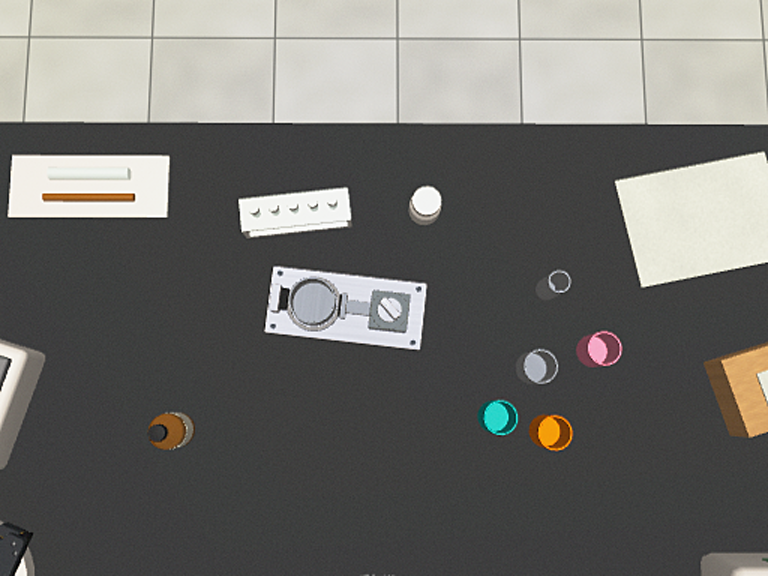

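View pics/wrist0.png

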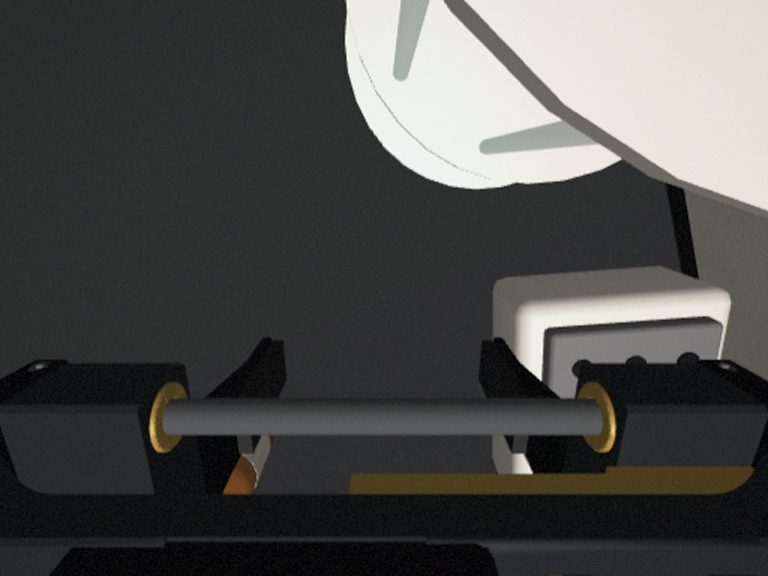

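Scene: five pots resemble the middle pot. Top picture (768-scale): grey (540,367), pink (605,348), turquoise (500,417), orange (553,432), and the grey narrow one (557,282). Only the one at (540,367) is plain steel and 60 mm wide, so I'll confirm it with a crop.

Run:
```python
from h import *
c=cams.camera("top");W=w2c(c)
save(c,"crop1.png",5.5,(310,170,430,275)); save(c,"crop2.png",6,(172,170,292,240))
def pos(m,name,h,col=None):
    for r in nets.outline_of(c,m):
        if r["conf"]<.5: continue
        cs=cv2.findContours(r["region"].astype(np.uint8),cv2.RETR_EXTERNAL,cv2.CHAIN_APPROX_NONE)[0]
        k=max(cs,key=len)[:,0,:]
        rgb=c["img"][r["region"]].mean(0)
        print(m,np.round(r["pixel"]),rgb.round(),onz(c,W,r["pixel"],h/2).round(3))
pos("middle","",.075);pos("narrow","",.1);pos("jar","",.07);pos("reagent","",.14);pos("tube_rack","",.1)
print([onz(c,W,np.array(p)/1.5,z).round(4) for p,z in[((540.5,366.5),.075),((559.5,281.5),.1),((604.5,348.5),.075),((500.5,417),.075),((555,432),.075),((390,309),.086),((315,303),.062)]])
```

```text
middle [331. 276.] [ 28. 159. 150.] [ 0.389 -0.214  0.038]
middle [366. 289.] [174. 102.  13.] [ 0.357 -0.305  0.038]
middle [398. 232.] [164. 102. 120.] [ 0.508 -0.396  0.038]
middle [358. 245.] [127. 128. 132.] [ 0.474 -0.288  0.038]
narrow [372. 188.] [95. 95. 95.] [ 0.628 -0.326  0.05 ]
jar [283. 135.] [203. 201. 197.] [ 0.779 -0.088  0.035]
reagent [110. 288.] [109.  81.  51.] [0.36  0.368 0.07 ]
tube_rack [196. 145.] [224. 225. 222.] [0.746 0.154 0.05 ]
[array([ 0.4733, -0.2855,  0.075 ]), array([ 0.62  , -0.3169,  0.1   ]), array([ 0.505, -0.399,  0.075]), array([ 0.3858, -0.2135,  0.075 ]), array([ 0.3603, -0.3074,  0.075 ]), array([ 0.5726, -0.0217,  0.086 ]), array([0.586 , 0.1116, 0.062 ])]
```

View pics/crop1.png

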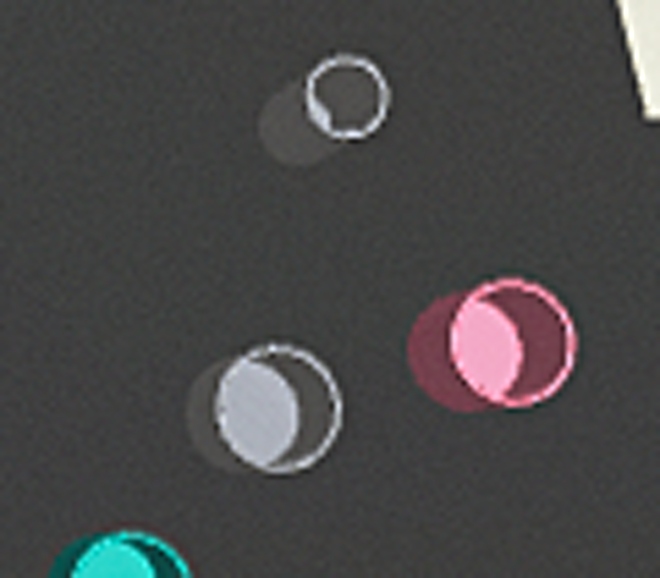

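View pics/crop2.png

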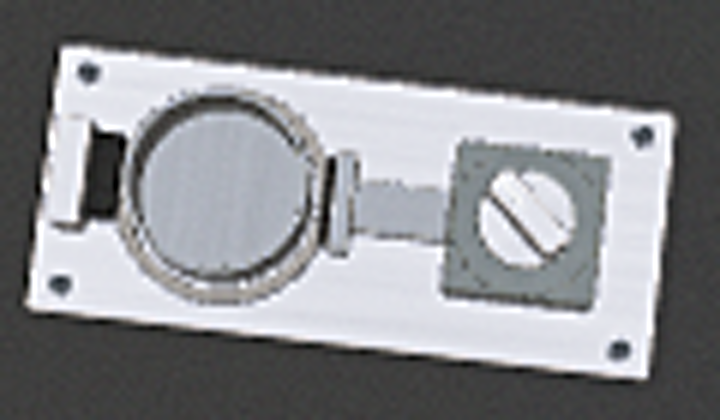

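Run:
```python
from h import *
c=cams.camera("top");W=w2c(c)
# plate fit by thresholding bright region in lab
P=[onz(c,W,np.array(p)/6+[172,170],.012) for p in[(60,45),(674,115),(648,380),(26,310)]]
P=np.array(P);print(P.round(4),P.mean(0)); 
y=(P[0]+P[3]-P[1]-P[2])[:2];print(np.linalg.norm(y)/2,y/np.linalg.norm(y),np.degrees(np.arctan2(y[1],y[0])))
yu=y/np.linalg.norm(y);o=P.mean(0)[:2];print("seat",o+.07*yu,"screw",o-.07*yu)
# Hough refine rims via gray
g=cv2.cvtColor(c["img"],cv2.COLOR_RGB2GRAY)
for n,(px,z,r) in dict(mid=((360.7,244.2),.075,.0285),nar=((373.2,187.5),.1,.0185),wide=((208.5,201.5),.062,.0405)).items():
    p0=onz(c,W,px,z)[:2];best=[]
    th=np.linspace(0,2*np.pi,72,endpoint=False)
    for dx in np.arange(-8,8.1,.5):
        for dy in np.arange(-8,8.1,.5):
            p=p0+np.array([dx,dy])/1000
            pts=np.array([proj(c,W,[p[0]+r*np.cos(t),p[1]+r*np.sin(t),z]) for t in th]).astype(np.float32)
            v=cv2.remap(g,pts[None,:,0],pts[None,:,1],cv2.INTER_LINEAR).mean()
            best.append((v,*p))
    best.sort(reverse=True);print(n,p0.round(4),np.array(best[:6]).round(4).tolist())
for p in [(500,215),(547,258),(530,165),(570,205),(525,218)]: pass
print("bar",[onz(c,W,np.array(p)/6+[172,170],.086).round(4).tolist() for p in[(482,205),(545,255)]])
```

```text
[[ 0.6614  0.1947  0.012 ]
 [ 0.6291 -0.0919  0.012 ]
 [ 0.5056 -0.079   0.012 ]
 [ 0.5372  0.2079  0.012 ]] [0.58333849 0.05793685 0.012     ]
0.2885086975036856 [0.11067789 0.99385633] 83.64560561667264
seat [0.59108595 0.12750679] screw [ 0.57559104 -0.0116331 ]
mid [ 0.4736 -0.2865] [[161.5694, 0.4746, -0.2855], [160.0556, 0.4751, -0.2855], [160.0417, 0.4746, -0.285], [159.4444, 0.4741, -0.2855], [159.4306, 0.4746, -0.286], [158.5139, 0.4751, -0.285]]
nar [ 0.6205 -0.3175] [[163.8194, 0.6215, -0.316], [163.7639, 0.6215, -0.3165], [162.6667, 0.621, -0.316], [162.0833, 0.621, -0.3165], [161.5833, 0.622, -0.3165], [161.25, 0.622, -0.316]]
wide [0.5873 0.1157] [[177.5833, 0.5953, 0.1197], [177.1806, 0.5953, 0.1192], [176.4167, 0.5953, 0.1202], [176.0972, 0.5948, 0.1197], [175.8611, 0.5948, 0.1192], [175.6667, 0.5953, 0.1187]]
bar [[0.5774, -0.0015, 0.086], [0.5555, -0.0291, 0.086]]
```

Confirmed: the grey steel pot at crop (279,408) is the middle one, and the thin grey one at (347,96) is the narrow one. The clamp holds the wide pot. Now I'll work out the moves.

```bash
cat >> h.py <<'E'
def go(x,y,z,yaw=None,src=None,verbose=True):
    o=robot.get_obs();M=R.from_quat(o["tool_rot"]).as_matrix();p=o["position"] if src is None else np.array(src)
    d=M.T@(np.array([x,y,z])-p)*1000
    a=np.arctan2(M[1,1],M[0,1])
    s=f"t={o['time']:.2f} p={o['position'].round(4)} yaw_y={a:.3f} q6={o['q'][5]:.2f} tilt={np.degrees(np.arccos(-M[2,2])):.2f} shift mm x,y,z={d.round(1)} n={np.linalg.norm(d)/50:.1f}"
    if yaw is not None: s+=f" spin={-(yaw-a):.3f}"
    print(s)
E
python3 - <<'E'
from h import *
go(.5,.25,.26); go(.4745,-.2855,.2,src=[.5,.25,.26])
E
```

```text
t=1.70 p=[0.2311 0.5807 0.2226] yaw_y=1.192 q6=-0.18 tilt=0.00 shift mm x,y,z=[-372.1 -207.8  -37.4] n=8.6
t=1.70 p=[0.2311 0.5807 0.2226] yaw_y=1.192 q6=-0.18 tilt=0.00 shift mm x,y,z=[-174.3 -507.    60. ] n=10.8
```

Call:
play_rows([
  {"x": -40,"y": -22,"z": -4},
  {"x": -43,"y": -24,"z": -5},
  {"x": -43,"y": -24,"z": -5},
  {"x": -43,"y": -24,"z": -5},
  {"x": -43,"y": -24,"z": -5},
  {"x": -43,"y": -24,"z": -5},
  {"x": -43,"y": -24,"z": -4},
  {"x": -43,"y": -24,"z": -4},
])

```text
invalid input
```

Call:
play_rows([
  {"x": -20,"y": -46,"z": 0},
  {"x": -17,"y": -46,"z": 0},
  {"x": -17,"y": -46,"z": 0},
  {"x": -17,"y": -46,"z": 0},
  {"x": -17,"y": -46,"z": 5},
  {"x": -17,"y": -46,"z": 5},
  {"x": -17,"y": -46,"z": 5},
  {"x": -17,"y": -46,"z": 5},
])

```text
invalid input
```

Run:
```python
from h import *
go(.4745,-.2855,.2)
```

```text
t=1.70 p=[0.2311 0.5807 0.2226] yaw_y=1.192 q6=-0.18 tilt=0.00 shift mm x,y,z=[-546.5 -714.8   22.6] n=18.0
```

Call:
play_rows([
  {"x": -40,"y": -22,"z": -4,"spin": 0},
  {"x": -43,"y": -24,"z": -5,"spin": 0},
  {"x": -43,"y": -24,"z": -5,"spin": 0},
  {"x": -43,"y": -24,"z": -5,"spin": 0},
  {"x": -43,"y": -24,"z": -5,"spin": 0},
  {"x": -43,"y": -24,"z": -5,"spin": 0},
  {"x": -43,"y": -24,"z": -4,"spin": 0},
  {"x": -43,"y": -24,"z": -4,"spin": 0},
])

```text
time: 2.5
position: [0.4802, 0.2788, 0.2598]
tool_rot: [0.182, 0.983, 0.002, 0.001]
ft_force: [0.5, 0.6, 0.5]
grip_width: 0.0869
```

Call:
play_rows([
  {"x": -19,"y": -46,"z": 0,"spin": 0},
  {"x": -19,"y": -46,"z": 0,"spin": 0},
  {"x": -19,"y": -46,"z": 0,"spin": 0},
  {"x": -19,"y": -46,"z": 0,"spin": 0},
  {"x": -18,"y": -46,"z": 5,"spin": 0},
  {"x": -18,"y": -46,"z": 5,"spin": 0},
  {"x": -18,"y": -46,"z": 5,"spin": 0},
  {"x": -18,"y": -46,"z": 5,"spin": 0},
])

```text
time: 3.3
position: [0.4938, -0.1201, 0.2415]
tool_rot: [0.182, 0.983, 0.004, 0.009]
ft_force: [1.4, 0.4, 0.4]
grip_width: 0.0867
```

Run:
```python
from h import *
go(.4745,-.2855,.2)
```

```text
t=3.30 p=[ 0.4938 -0.1201  0.2415] yaw_y=1.205 q6=-1.68 tilt=1.12 shift mm x,y,z=[ -40.5 -161.8   40.4] n=3.4
```

Call:
play_rows([
  {"x": -10,"y": -42,"z": 10,"spin": 0},
  {"x": -10,"y": -42,"z": 10,"spin": 0},
  {"x": -10,"y": -42,"z": 10,"spin": 0},
  {"x": -10,"y": -35,"z": 10,"spin": 0},
  {"x": 0,"y": 0,"z": 0,"spin": 0},
])

```text
time: 3.8
position: [0.4739, -0.2997, 0.2001]
tool_rot: [0.186, 0.983, 0.002, 0.013]
ft_force: [0.0, 1.0, -0.4]
grip_width: 0.0872
```

Run:
```python
from h import *
go(.4745,-.2855,.2)
o=robot.get_obs();c=cams.camera("wrist");W=w2c(c,o);save(c,"w1.png")
for p in [(.4745,-.2855,.075),(.4745,-.2855,0)]: print(proj(c,W,p)*1.5)
```

```text
t=3.80 p=[ 0.4739 -0.2997  0.2001] yaw_y=1.197 q6=-1.98 tilt=1.45 shift mm x,y,z=[ 4.7 13.4  0.1] n=0.3
[398.23614704 272.95638147]
[394.43307439 249.76570467]
```

View pics/w1.png

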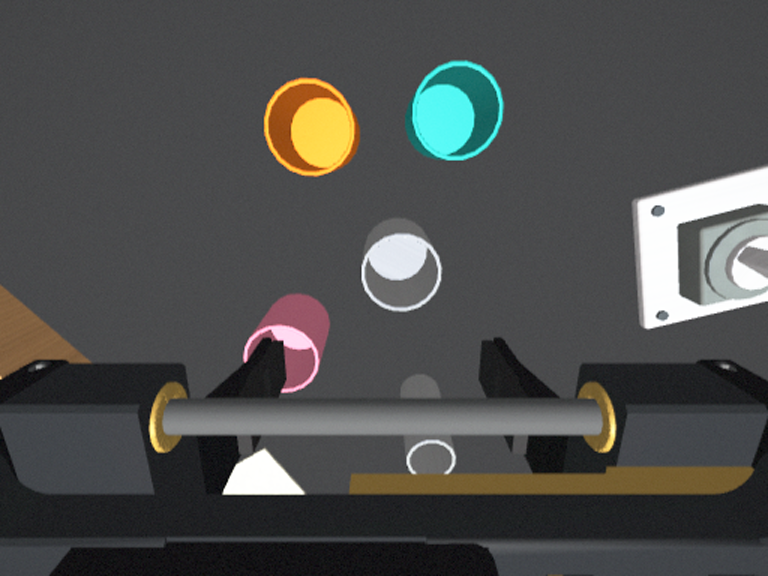

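The wrist picture shows the middle pot's rim at (401,272), where the top-camera estimate projects to (398,273). They agree within about 1 mm. Descending.

Call:
play_rows([
  {"x": 4,"y": 13,"z": 10,"spin": 0},
  {"x": 1,"y": 1,"z": 25,"spin": 0},
  {"x": 0,"y": 0,"z": 25,"spin": 0},
  {"x": 0,"y": 0,"z": 20,"spin": 0},
  {"x": 0,"y": 0,"z": 10,"spin": 0},
  {"x": 0,"y": 0,"z": 0,"spin": 0},
])

```text
time: 4.45
position: [0.4786, -0.2762, 0.1111]
tool_rot: [0.183, 0.983, 0.003, 0.014]
ft_force: [-0.8, -0.6, 0.4]
grip_width: 0.0872
```

Run:
```python
from h import *
go(.4745,-.2855,.051)
o=robot.get_obs();print(R.from_quat(o["tool_rot"]).as_matrix()[:,2],o["joint_velocities"].round(3))
```

```text
t=4.45 p=[ 0.4786 -0.2762  0.1111] yaw_y=1.202 q6=-1.96 tilt=1.61 shift mm x,y,z=[  2.  -10.9  59.9] n=1.2
[ 2.80583481e-02  8.60907112e-04 -9.99605916e-01] [ 0.018 -0.016 -0.001  0.003  0.01   0.003]
```

Call:
play_rows([
  {"x": 2,"y": -11,"z": 5,"spin": 0},
  {"x": 0,"y": 0,"z": 20,"spin": 0},
  {"x": 0,"y": 0,"z": 0,"spin": 0},
])

```text
time: 4.75
position: [0.4748, -0.287, 0.0881]
tool_rot: [0.182, 0.983, 0.001, 0.016]
ft_force: [0.2, 0.1, 0.3]
grip_width: 0.087
```

Run:
```python
from h import *
go(.4745,-.2855,.051)
o=robot.get_obs();print(R.from_quat(o["tool_rot"]).as_matrix()[:,2],o["q"].round(3))
```

```text
t=4.75 p=[ 0.4748 -0.287   0.0881] yaw_y=1.205 q6=-1.98 tilt=1.84 shift mm x,y,z=[ 2.   1.  37.1] n=0.7
[ 0.03201513 -0.00305493 -0.99948272] [-0.756  0.62   1.745  0.029  0.751 -1.982]
```

Call:
play_rows([
  {"x": 2,"y": 1,"z": 37,"spin": 0},
  {"x": 0,"y": 0,"z": 0,"spin": 0},
])

```text
time: 4.95
position: [0.4756, -0.2877, 0.0525]
tool_rot: [0.182, 0.983, 0.0, 0.018]
ft_force: [-0.6, -0.1, -0.6]
grip_width: 0.0873
```

Run:
```python
from h import *
go(.4745,-.2855,.051)
o=robot.get_obs();print(R.from_quat(o["tool_rot"]).as_matrix()[:,2],o["q"].round(3))
```

```text
t=4.95 p=[ 0.4756 -0.2877  0.0525] yaw_y=1.204 q6=-1.98 tilt=2.04 shift mm x,y,z=[1.9 1.7 1.4] n=0.1
[ 0.03511866 -0.00629486 -0.99936332] [-0.756  0.681  1.763  0.031  0.668 -1.985]
```

Call:
play_rows([
  {"x": 0,"y": 0,"z": 0,"spin": 0},
  {"x": 0,"y": 0,"z": 0,"spin": 0},
  {"x": 0,"y": 0,"z": 0,"spin": 0},
  {"x": 0,"y": 0,"z": 0,"spin": 0},
], grip=0, newtons=25)

```text
time: 5.35
position: [0.4785, -0.2905, 0.0589]
tool_rot: [0.183, 0.983, -0.002, 0.022]
ft_force: [1.7, 2.5, 4.0]
grip_width: 0.0627
```

Run:
```python
from h import *
go(.4745,-.2855,.051)
o=robot.get_obs();print(R.from_quat(o["tool_rot"]).as_matrix()[:,2],o["q"].round(3))
```

```text
t=5.35 p=[ 0.4785 -0.2905  0.0589] yaw_y=1.204 q6=-1.99 tilt=2.55 shift mm x,y,z=[5.9 3.1 7.7] n=0.2
[ 0.04282707 -0.01229091 -0.99900689] [-0.757  0.67   1.758  0.033  0.674 -1.985]
```

```bash
cat >> h.py <<'E'
def st():
    o=robot.get_obs();q=o["q"];M=R.from_quat(o["tool_rot"]).as_matrix()
    print("t",round(o["time"],2),"p",(o["position"]*1000).round(2),"z",M[:2,2].round(4),"pitch",round(q[1]+q[2]+q[4]-np.pi,4),"q",q.round(4),"v",o["joint_velocities"].round(3),"f",o["ft_force"].round(1),"w",round(o["grip_width"],4))
E
python3 - <<'E'
from h import *
st(); c=cams.camera("wrist"); st(); cams.camera("wrist"); st(); cams.camera("wrist");st(); save(c,"w2.png")
E
```

```text
t 5.35 p [ 478.53 -290.45   58.92] z [ 0.0428 -0.0123] pitch -0.0393 q [-0.7565  0.6703  1.7581  0.0328  0.6739 -1.9852] v [ 0.005 -0.029 -0.008  0.005  0.005  0.002] f [1.7 2.5 4. ] w 0.0627
t 5.4 p [ 478.83 -290.58   59.08] z [ 0.0434 -0.0128] pitch -0.0402 q [-0.7564  0.6701  1.7578  0.0328  0.6735 -1.9852] v [ 0.001  0.009 -0.002 -0.007 -0.009  0.004] f [1.  2.4 3.5] w 0.059
t 5.45 p [ 478.88 -290.65   59.  ] z [ 0.0434 -0.0131] pitch -0.0404 q [-0.7563  0.6703  1.7578  0.0325  0.6732 -1.9852] v [ 0.001  0.001 -0.002 -0.002 -0.002 -0.   ] f [2.8 3.9 7.8] w 0.0587
t 5.5 p [ 478.91 -290.65   58.96] z [ 0.0434 -0.0131] pitch -0.0403 q [-0.7562  0.6704  1.7577  0.0325  0.6732 -1.9852] v [-0.001  0.003 -0.001 -0.001  0.    -0.001] f [1.3 2.5 8.3] w 0.059
```

View pics/w2.png

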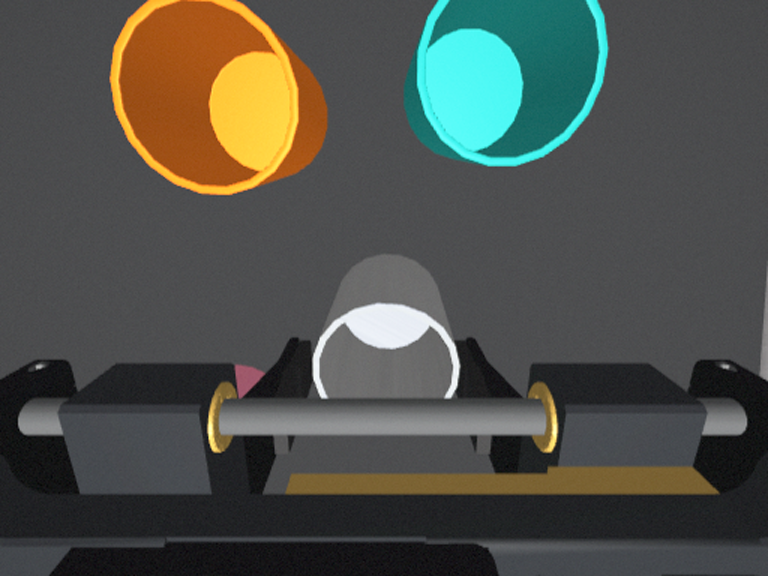

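Holding at TCP z=59 grips only the rim, so I'll re-open, go 10 mm lower and re-grip. Zero rows creep upwards, so I'll let time pass with camera calls instead.

Call:
play_rows([
  {"x": 2,"y": 2,"z": 2,"spin": 0},
  {"x": 4,"y": 2,"z": 13,"spin": 0},
], grip=0.9)

```text
time: 5.7
position: [0.4777, -0.2871, 0.0465]
tool_rot: [0.182, 0.983, -0.005, 0.026]
ft_force: [0.2, -0.8, -0.7]
grip_width: 0.068
```

Run:
```python
from h import *
st(); c=cams.camera("wrist"); st();cams.camera("wrist");st(); go(.4745,-.2855,.049)
```

```text
t 5.7 p [ 477.68 -287.06   46.53] z [ 0.0491 -0.0194] pitch -0.0489 q [-0.7525  0.6882  1.7765  0.033   0.628  -1.9841] v [ 0.011  0.212  0.152  0.009 -0.366 -0.008] f [ 0.2 -0.8 -0.7] w 0.068
t 5.75 p [ 475.55 -285.11   43.99] z [ 0.0445 -0.0151] pitch -0.0426 q [-0.7526  0.6919  1.7798  0.0331  0.6274 -1.9841] v [-0.002  0.005  0.012 -0.002  0.074  0.002] f [-1.   0.3 -1.1] w 0.0716
t 5.8 p [ 475.28 -284.9    44.16] z [ 0.0434 -0.014 ] pitch -0.041 q [-0.7526  0.6916  1.7794  0.0331  0.6296 -1.984 ] v [-0.002 -0.009 -0.019  0.001  0.017  0.001] f [-0.6  0.1 -0.1] w 0.0744
t=5.80 p=[ 0.4753 -0.2849  0.0442] yaw_y=1.205 q6=-1.98 tilt=2.61 shift mm x,y,z=[ 0.3 -0.8 -4.9] n=0.1
```

Call:
play_rows([
  {"x": 0,"y": -1,"z": -5,"spin": 0},
], grip=0, newtons=30)

```text
time: 5.9
position: [0.4742, -0.2855, 0.0488]
tool_rot: [0.182, 0.983, -0.003, 0.022]
ft_force: [-0.0, -0.4, 0.1]
grip_width: 0.0732
```

Run:
```python
from h import *
st(); 
for i in range(5): cams.camera("wrist"); st()
```

```text
t 5.9 p [ 474.2  -285.48   48.83] z [ 0.042  -0.0131] pitch -0.0393 q [-0.7547  0.6832  1.7779  0.0322  0.6412 -1.9856] v [-0.02  -0.098 -0.013 -0.009  0.116 -0.017] f [-0.  -0.4  0.1] w 0.0732
t 5.95 p [ 474.61 -286.07   49.87] z [ 0.0433 -0.0143] pitch -0.0411 q [-0.7549  0.6815  1.7772  0.0321  0.6418 -1.9857] v [ 0.    -0.004 -0.012  0.004 -0.021  0.003] f [-0.5 -0.6  0.6] w 0.0713
t 6.0 p [ 474.97 -286.4    49.93] z [ 0.0442 -0.0151] pitch -0.0423 q [-0.755   0.6815  1.7769  0.0323  0.6409 -1.9855] v [ 0.001  0.003 -0.004  0.003 -0.012  0.001] f [ 0.8 -0.5 -0.5] w 0.0685
t 6.05 p [ 475.1  -286.42   49.85] z [ 0.0445 -0.0152] pitch -0.0426 q [-0.7549  0.6816  1.7769  0.0325  0.6406 -1.9855] v [ 0.003  0.004  0.     0.001 -0.004  0.   ] f [-0.5  0.3  0.3] w 0.0651
t 6.1 p [ 475.04 -286.34   49.74] z [ 0.0444 -0.015 ] pitch -0.0424 q [-0.7549  0.6818  1.777   0.0325  0.6404 -1.9855] v [ 0.002  0.004  0.     0.001 -0.002  0.   ] f [ 0.9 -0.7  0.3] w 0.0613
t 6.15 p [ 475.01 -286.49   49.74] z [ 0.0443 -0.0154] pitch -0.0426 q [-0.755   0.6818  1.777   0.0321  0.6402 -1.9855] v [-0.    -0.002 -0.001  0.006  0.002  0.001] f [-0.4 -0.7  3. ] w 0.0592
```

Call:
play_rows([
  {"x": 0,"y": 0,"z": -30,"spin": 0},
  {"x": 0,"y": 0,"z": -40,"spin": 0},
  {"x": 0,"y": 0,"z": -40,"spin": 0},
])

```text
time: 6.45
position: [0.4662, -0.2818, 0.156]
tool_rot: [0.182, 0.983, 0.001, 0.016]
ft_force: [0.4, 0.0, -3.3]
grip_width: 0.0585
```

Run:
```python
from h import *
st(); 
for i in range(3): c=cams.camera("wrist"); st()
save(c,"w3.png",1)
go(.59,.125,.17)
```

```text
t 6.45 p [ 466.23 -281.81  155.98] z [ 0.0315 -0.0036] pitch -0.0251 q [-0.7598  0.5012  1.7224  0.0245  0.8928 -1.9795] v [-0.016 -0.639 -0.286 -0.021  0.943  0.017] f [ 0.4  0.  -3.3] w 0.0585
t 6.5 p [ 469.17 -284.33  162.48] z [ 0.0401 -0.0118] pitch -0.0371 q [-0.7594  0.492   1.7162  0.0244  0.8963 -1.9794] v [ 0.003  0.039 -0.013  0.011 -0.196 -0.003] f [ 0.7 -1.3  2.3] w 0.059
t 6.55 p [ 469.71 -284.85  160.51] z [ 0.0416 -0.0132] pitch -0.0391 q [-0.7595  0.4951  1.7176  0.0246  0.8897 -1.9795] v [-0.001  0.067  0.051  0.002 -0.065  0.   ] f [ 0.5 -0.8 -2.7] w 0.0589
t 6.6 p [ 468.51 -283.78  158.15] z [ 0.0384 -0.0101] pitch -0.0347 q [-0.7596  0.4982  1.7203  0.0246  0.8883 -1.9795] v [-0.002  0.056  0.049  0.001 -0.006 -0.   ] f [-0.5  0.8 -1.7] w 0.0591
t=6.60 p=[ 0.4685 -0.2838  0.1582] yaw_y=1.205 q6=-1.98 tilt=2.28 shift mm x,y,z=[ 32.4 425.2 -11.3] n=8.5
```

View pics/w3.png

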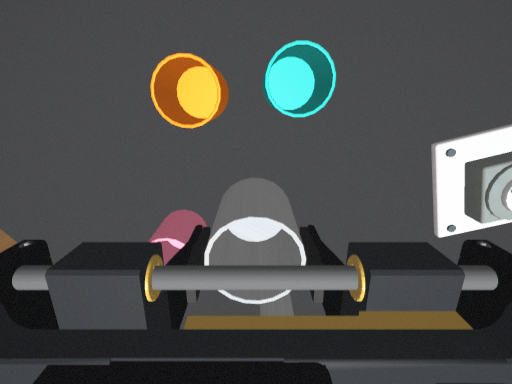

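Call:
play_rows([
  {"x": 3,"y": 35,"z": -12,"spin": 0},
  {"x": 4,"y": 47,"z": -8,"spin": 0},
  {"x": 4,"y": 47,"z": -6,"spin": 0},
  {"x": 4,"y": 47,"z": -5,"spin": 0},
  {"x": 4,"y": 47,"z": -4,"spin": 0},
  {"x": 4,"y": 47,"z": -4,"spin": 0},
  {"x": 4,"y": 47,"z": -4,"spin": 0},
])

```text
time: 7.3
position: [0.552, 0.0274, 0.1904]
tool_rot: [0.189, 0.982, -0.001, 0.01]
ft_force: [0.2, -0.6, -2.4]
grip_width: 0.0591
```

Run:
```python
from h import *
st(); 
for i in range(3): c=cams.camera("wrist"); st()
go(.59,.125,.17)
```

```text
t 7.3 p [552.02  27.36 190.41] z [ 0.0187 -0.005 ] pitch -0.0192 q [-0.1515  0.4649  1.6632 -0.0026  0.9944 -1.3405] v [ 0.92   0.151 -0.385 -0.029  0.253  0.93 ] f [ 0.2 -0.6 -2.4] w 0.0591
t 7.35 p [553.92  35.1  191.02] z [0.0223 0.0017] pitch -0.0219 q [-0.1408  0.4654  1.6599  0.0057  0.9944 -1.3377] v [-0.082 -0.017  0.041 -0.053 -0.023 -0.171] f [ 3.2  4.3 -1.4] w 0.0587
t 7.4 p [552.97  31.32 190.7 ] z [ 0.0208 -0.0024] pitch -0.0209 q [-1.4550e-01  4.6510e-01  1.6617e+00  7.0000e-04  9.9390e-01 -1.3432e+00] v [-0.089 -0.003  0.032 -0.087 -0.004 -0.057] f [-0.6 -1.  -2.1] w 0.0588
t 7.45 p [552.26  28.55 190.51] z [ 0.0195 -0.0047] pitch -0.02 q [-0.1495  0.4648  1.663  -0.0021  0.9939 -1.3448] v [-0.071 -0.006  0.018 -0.031  0.003 -0.015] f [-0.4 -0.7 -1.8] w 0.0589
t=7.45 p=[0.5523 0.0286 0.1905] yaw_y=1.196 q6=-1.34 tilt=1.15 shift mm x,y,z=[  0.6 103.5  20.8] n=2.1
```

Run:
```python
from h import *
o=robot.get_obs();c=cams.camera("wrist");W=w2c(c,o);save(c,"w4.png")
for p in [(.591,.1275,.062),(.5756,-.0116,.086)]: print(proj(c,W,p)*1.5)
for k,r in enumerate(nets.outline_of(c,"wide")): print(r["conf"],r["pixel"])
```

```text
[522.81913062 278.12361703]
[340.91600121 336.42772646]
0.81 [340.8, 185.4]
```

View pics/w4.png

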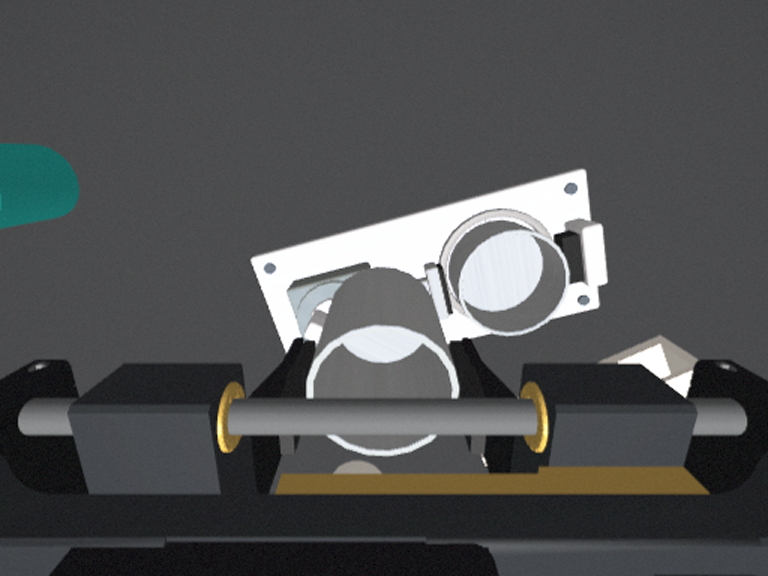

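Run:
```python
from h import *
o=robot.get_obs();c=cams.camera("wrist");W=w2c(c,o)
g=cv2.cvtColor(c["img"],cv2.COLOR_RGB2GRAY)
print(onz(c,W,np.array([509,283])/1.5,.062))
p0=onz(c,W,np.array([509,283])/1.5,.062)[:2];th=np.linspace(0,2*np.pi,90,endpoint=False);b=[]
for dx in np.arange(-9,9.1,.5):
  for dy in np.arange(-9,9.1,.5):
    p=p0+np.array([dx,dy])/1000
    P=np.array([proj(c,W,[p[0]+.0405*np.cos(t),p[1]+.0405*np.sin(t),.062]) for t in th],np.float32)
    Q=np.array([proj(c,W,[p[0]+.037*np.cos(t),p[1]+.037*np.sin(t),.062]) for t in th],np.float32)
    f=lambda P:cv2.remap(g,P[None,:,0],P[None,:,1],1).astype(float)
    b.append(((f(P)-f(Q)).clip(-20,60).mean(),*p))
b.sort(reverse=True);print(np.array(b[:6]).round(4).tolist())
```

```text
[0.59096018 0.11354888 0.062     ]
[[38.2444, 0.5935, 0.12], [38.0333, 0.5935, 0.1195], [38.0222, 0.594, 0.1195], [37.7889, 0.594, 0.12], [37.5222, 0.594, 0.119], [37.3444, 0.5935, 0.119]]
```

Run:
```python
from h import *
go(.594,.1197,.13);st()
```

```text
t=7.60 p=[0.552  0.0247 0.191 ] yaw_y=1.190 q6=-1.34 tilt=1.17 shift mm x,y,z=[ -2.4 103.7  61.3] n=2.4
t 7.6 p [552.05  24.68 191.  ] z [ 0.0197 -0.0056] pitch -0.0203 q [-0.1562  0.4636  1.6636 -0.0029  0.9942 -1.3449] v [-0.024 -0.008 -0.003  0.003 -0.     0.002] f [ 0.8  0.5 -2.9] w 0.0593
```

Call:
play_rows([
  {"x": -1,"y": 45,"z": 15,"spin": 0},
  {"x": -1,"y": 40,"z": 20,"spin": 0},
  {"x": 0,"y": 15,"z": 20,"spin": 0},
])

```text
time: 7.9
position: [0.5953, 0.1097, 0.136]
tool_rot: [0.196, 0.98, -0.002, 0.012]
ft_force: [0.4, -0.7, -3.2]
grip_width: 0.0589
```

Run:
```python
from h import *
for i in range(6): c=cams.camera("wrist") 
st();go(.594,.1197,.10)
o=robot.get_obs();c=cams.camera("wrist");save(c,"w5.png")
```

```text
t 8.2 p [593.68 107.63 137.3 ] z [ 0.022 -0.009] pitch -0.022 q [-1.0000e-03  5.9750e-01  1.5822e+00 -1.1100e-02  9.3990e-01 -1.1700e+00] v [ 0.003 -0.012 -0.007  0.004 -0.003  0.001] f [ 0.4  0.3 -2.5] w 0.0591
t=8.20 p=[0.5937 0.1076 0.1373] yaw_y=1.175 q6=-1.17 tilt=1.36 shift mm x,y,z=[ 5.2 11.3 37.2] n=0.8
```

View pics/w5.png

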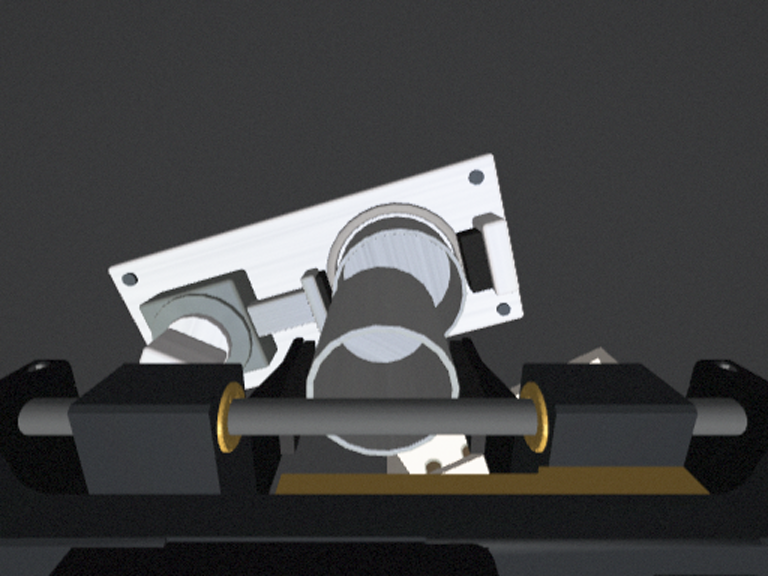

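Call:
play_rows([
  {"x": 5,"y": 12,"z": 8,"spin": 0},
])

```text
time: 8.35
position: [0.5956, 0.1188, 0.1313]
tool_rot: [0.198, 0.98, -0.002, 0.014]
ft_force: [0.1, 0.9, -2.4]
grip_width: 0.0591
```

Run:
```python
from h import *
for i in range(4): c=cams.camera("wrist") 
st();go(.594,.1197,.10)
```

```text
t 8.55 p [593.77 120.95 129.57] z [ 0.0225 -0.009 ] pitch -0.0223 q [ 0.0216  0.6111  1.5811 -0.0119  0.927  -1.1474] v [-0.004 -0.003 -0.006 -0.002 -0.001  0.   ] f [-0.8 -0.3 -2.1] w 0.059
t=8.55 p=[0.5938 0.121  0.1296] yaw_y=1.176 q6=-1.15 tilt=1.39 shift mm x,y,z=[ 0.  -1.1 29.6] n=0.6
```

Call:
play_rows([
  {"x": 0,"y": -1,"z": 15,"spin": 0},
  {"x": 0,"y": 0,"z": 20,"spin": 0},
])

```text
time: 8.75
position: [0.5971, 0.12, 0.0973]
tool_rot: [0.196, 0.981, -0.001, 0.016]
ft_force: [0.5, 0.2, -2.0]
grip_width: 0.0591
```

Run:
```python
from h import *
for i in range(4): c=cams.camera("wrist") 
st();go(.594,.1197,.067);save(c,"w6.png",1)
```

```text
t 8.95 p [596.05 119.96  96.53] z [ 0.0272 -0.0091] pitch -0.027 q [ 0.0199  0.6594  1.6003 -0.0128  0.8549 -1.1486] v [-0.001 -0.016 -0.016  0.    -0.006 -0.   ] f [ 1.2  0.9 -1.8] w 0.0591
t=8.95 p=[0.5961 0.12   0.0965] yaw_y=1.177 q6=-1.15 tilt=1.65 shift mm x,y,z=[ 2.6 -1.1 29.5] n=0.6
```

View pics/w6.png

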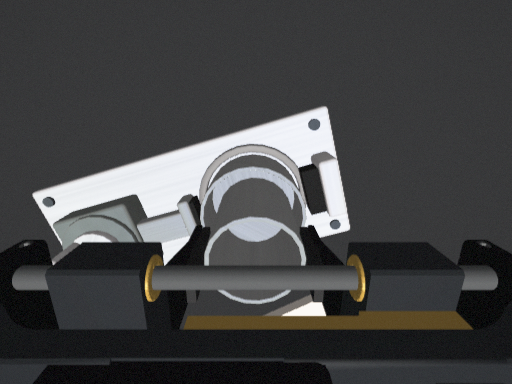

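Call:
play_rows([
  {"x": 2,"y": -1,"z": 12,"spin": 0},
  {"x": 1,"y": 0,"z": 15,"spin": 0},
])

```text
time: 9.15
position: [0.5968, 0.1201, 0.0722]
tool_rot: [0.196, 0.981, -0.001, 0.019]
ft_force: [0.1, 0.2, -1.7]
grip_width: 0.0591
```

Run:
```python
from h import *
for i in range(4): c=cams.camera("wrist") 
st();go(.594,.1197,.067)
```

```text
t 9.35 p [596.17 120.05  71.58] z [ 0.0333 -0.009 ] pitch -0.033 q [ 0.0201  0.6954  1.6174 -0.0136  0.7958 -1.1475] v [ 0.002 -0.012 -0.011  0.003 -0.002  0.001] f [ 0.5  0.8 -1.3] w 0.0588
t=9.35 p=[0.5962 0.1201 0.0716] yaw_y=1.177 q6=-1.15 tilt=1.98 shift mm x,y,z=[ 2.  -1.2  4.5] n=0.1
```

Call:
play_rows([
  {"x": 2,"y": -1,"z": 5,"spin": 0},
])

```text
time: 9.45
position: [0.5956, 0.1199, 0.0676]
tool_rot: [0.196, 0.981, -0.001, 0.019]
ft_force: [0.2, 0.3, -2.5]
grip_width: 0.059
```

Run:
```python
from h import *
for i in range(4): c=cams.camera("wrist") 
st();go(.594,.1197,.067)
```

```text
t 9.65 p [594.03 119.83  66.67] z [ 0.0333 -0.009 ] pitch -0.0331 q [ 0.0198  0.701   1.6253 -0.0137  0.7822 -1.1476] v [ 0.001 -0.001 -0.007 -0.    -0.002  0.   ] f [ 0.3 -0.1 -2. ] w 0.0588
t=9.65 p=[0.594  0.1198 0.0667] yaw_y=1.177 q6=-1.15 tilt=1.98 shift mm x,y,z=[-0.  -0.1 -0.3] n=0.0
```

Call:
play_rows([
  {"x": 0,"y": 0,"z": 0,"spin": 0},
], grip=0.9)

```text
time: 9.75
position: [0.5944, 0.1198, 0.0671]
tool_rot: [0.196, 0.981, -0.001, 0.018]
ft_force: [-0.7, 0.1, -0.1]
grip_width: 0.0623
```

Run:
```python
from h import *
for i in range(4): c=cams.camera("wrist") 
st();save(c,"w7.png",1);c=cams.camera("top");save(c,"t7.png",5,(180,160,300,260))
```

```text
t 9.95 p [594.61 119.87  67.22] z [ 0.0347 -0.009 ] pitch -0.0345 q [ 0.0199  0.7003  1.6246 -0.0138  0.7822 -1.1475] v [-0.001  0.001  0.001  0.001 -0.001  0.002] f [-0.3  0.1  0.1] w 0.0742
```

View pics/w7.png

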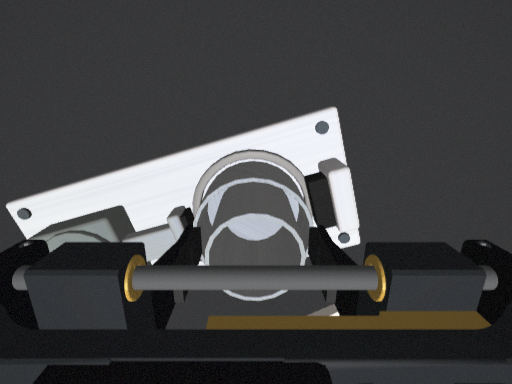

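The middle pot stands in the wide one, rims concentric around (255,255). Lifting fast, which also reduces the tilt, then on to the narrow pot.

Call:
play_rows([
  {"x": 0,"y": 0,"z": -40,"spin": 0},
  {"x": 0,"y": 0,"z": -48,"spin": 0},
  {"x": 0,"y": 0,"z": -48,"spin": 0},
])

```text
time: 10.3
position: [0.585, 0.1207, 0.1986]
tool_rot: [0.196, 0.981, -0.003, 0.009]
ft_force: [0.7, -0.1, 0.4]
grip_width: 0.0783
```

Run:
```python
from h import *
st();go(.6215,-.316,.18)
for i in range(2): c=cams.camera("wrist") 
st();go(.6215,-.316,.18)
```

```text
t 10.3 p [585.04 120.66 198.56] z [ 0.0155 -0.0094] pitch -0.0152 q [ 0.0216  0.5129  1.5395 -0.0111  1.074  -1.1497] v [ 0.005 -0.629 -0.428  0.005  1.063 -0.005] f [ 0.7 -0.1  0.4] w 0.0783
t=10.30 p=[0.585  0.1207 0.1986] yaw_y=1.176 q6=-1.15 tilt=1.04 shift mm x,y,z=[-201.  -389.1   23.2] n=8.8
t 10.4 p [590.77 121.03 205.23] z [ 0.0334 -0.009 ] pitch -0.0331 q [ 0.022   0.5055  1.5321 -0.0111  1.0709 -1.1497] v [-0.006  0.069  0.078 -0.001 -0.063  0.001] f [ 0.8 -1.1  0.4] w 0.0781
t=10.40 p=[0.5908 0.121  0.2052] yaw_y=1.177 q6=-1.15 tilt=1.98 shift mm x,y,z=[-195.2 -391.9   30.2] n=8.8
```

Call:
play_rows([
  {"x": -17,"y": -33,"z": 1,"spin": 0},
  {"x": -22,"y": -44,"z": 2,"spin": 0},
  {"x": -22,"y": -44,"z": 2,"spin": 0},
  {"x": -22,"y": -44,"z": 2,"spin": 0},
  {"x": -22,"y": -44,"z": 2,"spin": 0},
  {"x": -22,"y": -44,"z": 2,"spin": 0},
  {"x": -22,"y": -44,"z": 2,"spin": 0},
])

```text
time: 11.1
position: [0.6176, -0.211, 0.1974]
tool_rot: [0.189, 0.982, 0.001, 0.021]
ft_force: [0.2, -0.2, 0.1]
grip_width: 0.0786
```

Run:
```python
from h import *
st()
for i in range(3): o=robot.get_obs();c=cams.camera("wrist") 
st();go(.6215,-.316,.18);W=w2c(c,o);save(c,"w8.png")
print(proj(c,W,(.6215,-.316,.1))*1.5)
c=cams.camera("top");save(c,"t8.png",5,(170,160,300,260))
```

```text
t 11.1 p [ 617.55 -211.03  197.38] z [ 0.0409 -0.0063] pitch -0.0388 q [-0.507   0.5757  1.4181  0.016   1.109  -1.704 ] v [-0.682  0.265 -0.48   0.035  0.212 -0.687] f [ 0.2 -0.2  0.1] w 0.0786
t 11.25 p [ 617.68 -212.85  197.05] z [ 0.0413 -0.0072] pitch -0.0395 q [-0.5091  0.5768  1.417   0.0154  1.1083 -1.7007] v [ 0.063 -0.019  0.05   0.029  0.022  0.01 ] f [-0.1  0.1 -0.7] w 0.0787
t=11.25 p=[ 0.6177 -0.2128  0.197 ] yaw_y=1.185 q6=-1.70 tilt=2.40 shift mm x,y,z=[-41.6 -94.3  17.9] n=2.1
[251.80644806 342.60638992]
```

View pics/w8.png

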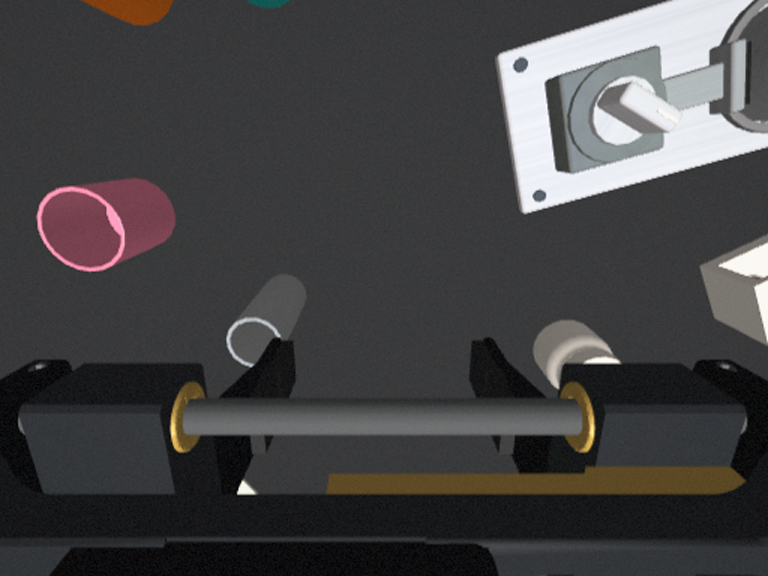

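View pics/t8.png

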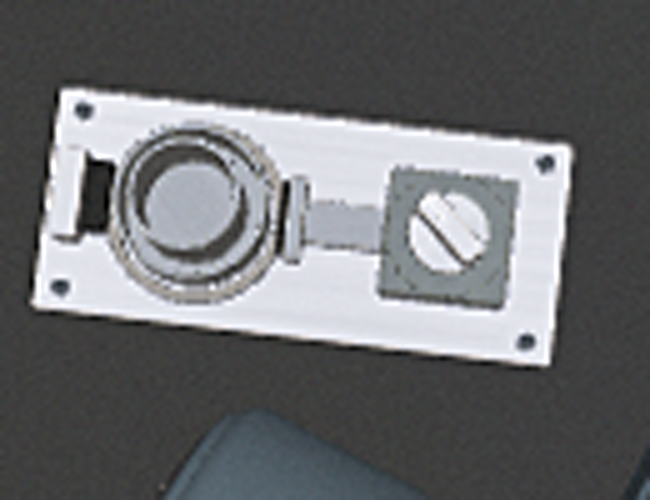

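Call:
play_rows([
  {"x": -18,"y": -40,"z": 5,"spin": 0},
  {"x": -18,"y": -40,"z": 5,"spin": 0},
  {"x": -3,"y": -10,"z": 5,"spin": 0},
])

```text
time: 11.6
position: [0.6211, -0.3026, 0.1821]
tool_rot: [0.186, 0.982, 0.003, 0.019]
ft_force: [-0.2, 1.4, 0.3]
grip_width: 0.0785
```

Run:
```python
from h import *
for i in range(4): o=robot.get_obs();c=cams.camera("wrist") 
st();go(.6215,-.316,.15);W=w2c(c,o);save(c,"w9.png",1)
print(proj(c,W,(.6215,-.316,.1)))
```

```text
t 11.8 p [ 620.22 -297.84  181.84] z [0.0362 0.0023] pitch -0.028 q [-0.6201  0.6435  1.3269  0.0252  1.1432 -1.8286] v [ 0.012 -0.011 -0.002 -0.002 -0.001 -0.004] f [ 0.4  0.4 -0.5] w 0.0783
t=11.80 p=[ 0.6202 -0.2978  0.1818] yaw_y=1.199 q6=-1.83 tilt=2.08 shift mm x,y,z=[ -6.8 -16.9  31.8] n=0.7
[236.42279957 206.64215611]
```

View pics/w9.png

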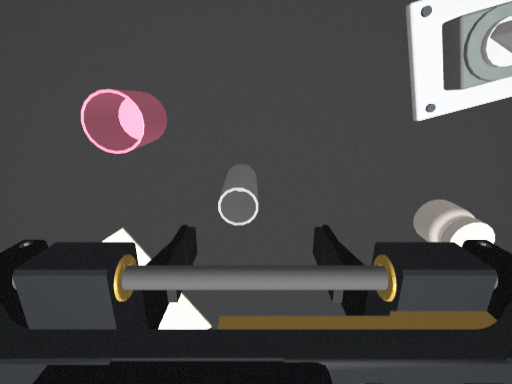

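Call:
play_rows([
  {"x": -6,"y": -15,"z": 20,"spin": 0},
  {"x": 0,"y": 0,"z": 30,"spin": 0},
])

```text
time: 12.0
position: [0.6262, -0.3111, 0.1372]
tool_rot: [0.182, 0.983, 0.003, 0.023]
ft_force: [-0.2, -0.3, -0.3]
grip_width: 0.0784
```

Run:
```python
from h import *
for i in range(4): o=robot.get_obs();c=cams.camera("wrist") 
st();go(.6215,-.316,.075)
```

```text
t 12.2 p [ 624.37 -308.71  135.14] z [0.0394 0.0022] pitch -0.0303 q [-0.6303  0.706   1.342   0.0286  1.0632 -1.8484] v [-0.008 -0.022 -0.036 -0.004 -0.007 -0.001] f [ 0.6 -0.5  0.5] w 0.0784
t=12.20 p=[ 0.6244 -0.3087  0.1351] yaw_y=1.205 q6=-1.85 tilt=2.26 shift mm x,y,z=[ 2.2 -8.8 60. ] n=1.2
```

Call:
play_rows([
  {"x": 3,"y": -8,"z": 10,"spin": 0},
])

```text
time: 12.3
position: [0.6215, -0.3148, 0.1279]
tool_rot: [0.181, 0.983, 0.003, 0.022]
ft_force: [0.3, -0.3, 0.2]
grip_width: 0.0784
```

Run:
```python
from h import *
for i in range(3): o=robot.get_obs();c=cams.camera("wrist") 
st();go(.6215,-.316,.075);W=w2c(c,o);save(c,"w10.png",1)
print(proj(c,W,(.6215,-.316,.1)))
```

```text
t 12.45 p [ 618.63 -315.06  125.15] z [0.039  0.0024] pitch -0.0296 q [-0.6429  0.7153  1.3547  0.0293  1.0419 -1.8615] v [ 0.    -0.003 -0.013  0.007 -0.     0.003] f [-0.6 -0.   0.6] w 0.0785
t=12.45 p=[ 0.6186 -0.3151  0.1251] yaw_y=1.204 q6=-1.86 tilt=2.24 shift mm x,y,z=[-1.2 -0.7 50.2] n=1.0
[253.8282418 228.8669121]
```

View pics/w10.png

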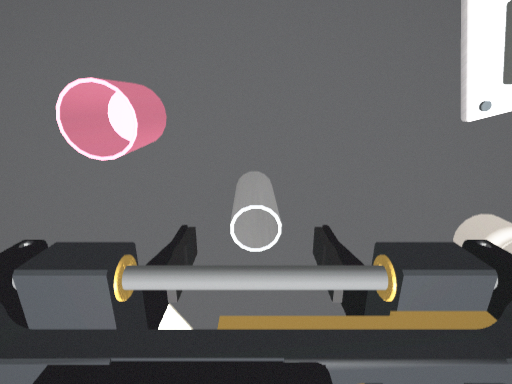

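Pot rim at (256,228), centred between the fingers at (195,318). Descending in one go.

Call:
play_rows([
  {"x": -1,"y": 0,"z": 25,"spin": 0},
  {"x": 1,"y": 0,"z": 22,"spin": 0},
])

```text
time: 12.65
position: [0.6237, -0.3177, 0.083]
tool_rot: [0.183, 0.983, 0.002, 0.024]
ft_force: [0.4, -1.1, -0.2]
grip_width: 0.0785
```

Run:
```python
from h import *
for i in range(3): o=robot.get_obs();c=cams.camera("wrist") 
st();go(.6215,-.316,.075)
```

```text
t 12.8 p [ 622.57 -316.88   81.79] z [ 0.0448 -0.0018] pitch -0.0367 q [-0.6416  0.7721  1.3729  0.031   0.9599 -1.8626] v [ 0.001 -0.028 -0.026  0.001  0.001 -0.001] f [-0.4 -0.8  0.1] w 0.0785
t=12.80 p=[ 0.6226 -0.3169  0.0818] yaw_y=1.204 q6=-1.86 tilt=2.57 shift mm x,y,z=[1.6 0.3 6.7] n=0.1
```

Call:
play_rows([
  {"x": 2,"y": 0,"z": 8,"spin": 0},
], grip=0, newtons=25)

```text
time: 12.9
position: [0.6228, -0.3175, 0.076]
tool_rot: [0.183, 0.983, 0.002, 0.025]
ft_force: [0.3, 0.2, -0.0]
grip_width: 0.0755
```

Run:
```python
from h import *
for i in range(13): o=robot.get_obs();c=cams.camera("wrist") 
st();save(c,"w11.png",1)
```

```text
t 13.55 p [ 621.36 -316.17   74.13] z [ 0.0455 -0.0019] pitch -0.0374 q [-0.642   0.7802  1.381   0.0317  0.943  -1.8637] v [ 0.001  0.    -0.     0.    -0.001 -0.001] f [ 0.5 -0.   1.7] w 0.0397
```

View pics/w11.png

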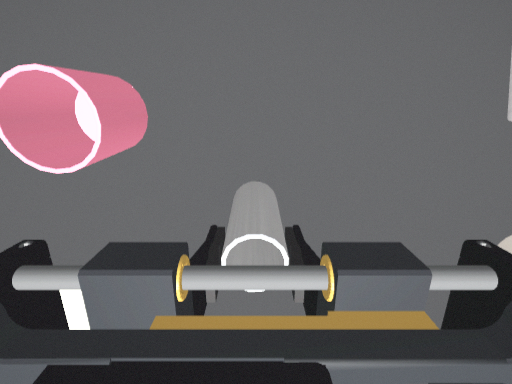

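Call:
play_rows([
  {"x": 0,"y": 0,"z": -32,"spin": 0},
  {"x": 0,"y": 0,"z": -47,"spin": 0},
  {"x": 0,"y": 0,"z": -48,"spin": 0},
])

```text
time: 13.85
position: [0.61, -0.3122, 0.1928]
tool_rot: [0.183, 0.983, 0.008, 0.012]
ft_force: [1.3, -0.7, -1.8]
grip_width: 0.0397
```

Run:
```python
from h import *
st()
c=cams.camera("top");W=w2c(c);g=cv2.cvtColor(c["img"],cv2.COLOR_RGB2GRAY).astype(np.float32)
th=np.linspace(0,2*np.pi,90,endpoint=False)
def fit(p0,z,ro,ri,s):
    b=[]
    for dx in np.arange(-12,12.1,.5):
      for dy in np.arange(-12,12.1,.5):
        p=np.array(p0)+np.array([dx,dy])/1000
        f=lambda r:cv2.remap(g,np.array([[proj(c,W,[p[0]+r*np.cos(t),p[1]+r*np.sin(t),z])[0] for t in th]],np.float32),np.array([[proj(c,W,[p[0]+r*np.cos(t),p[1]+r*np.sin(t),z])[1] for t in th]],np.float32),1)
        b.append(((f(ro)).mean(),*p))
    b.sort(reverse=True);return np.array(b[:4]).round(4).tolist()
print("mid",fit([.594,.1197],.091,.0285,.02,1)); print("wide",fit([.594,.1197],.062,.0405,.035,1))
save(c,"t12.png",5,(170,160,300,260));st();go(.594,.12,.21)
```

```text
t 13.85 p [ 610.   -312.16  192.85] z [0.0258 0.012 ] pitch -0.0133 q [-0.6471  0.6338  1.3125  0.0272  1.182  -1.8608] v [-0.02  -0.529 -0.376 -0.016  0.937  0.01 ] f [ 1.3 -0.7 -1.8] w 0.0397
mid [[177.3073, 0.606, 0.1257], [177.1584, 0.606, 0.1262], [177.0051, 0.606, 0.1252], [176.8802, 0.606, 0.1247]]
wide [[181.3134, 0.5965, 0.1197], [181.1522, 0.596, 0.1197], [181.1341, 0.5965, 0.1192], [181.0439, 0.597, 0.1192]]
t 13.9 p [ 614.03 -315.19  203.08] z [0.0387 0.002 ] pitch -0.0296 q [-0.647   0.6235  1.3026  0.0269  1.1859 -1.8607] v [ 0.003  0.006 -0.044  0.009 -0.208 -0.003] f [ 0.9 -1.7  3.6] w 0.0397
t=13.90 p=[ 0.614  -0.3152  0.2031] yaw_y=1.204 q6=-1.86 tilt=2.22 shift mm x,y,z=[174.5 399.2  -6.8] n=8.7
```

View pics/t12.png

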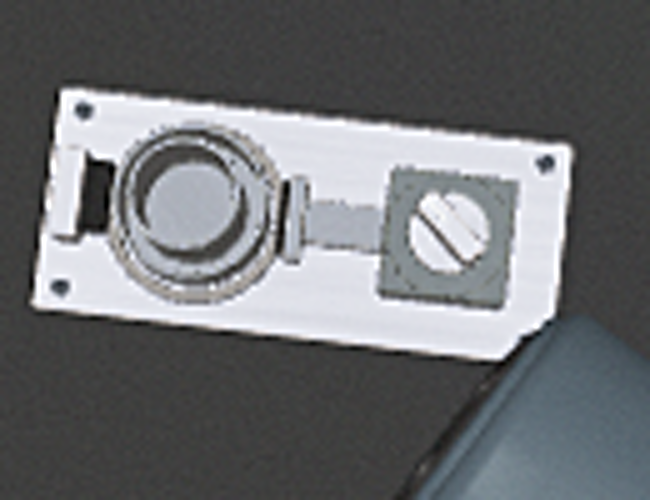

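Call:
play_rows([
  {"x": 14,"y": 33,"z": -5,"spin": 0},
  {"x": 19,"y": 45,"z": -4,"spin": 0},
  {"x": 19,"y": 45,"z": -3,"spin": 0},
  {"x": 19,"y": 45,"z": -3,"spin": 0},
  {"x": 19,"y": 45,"z": -3,"spin": 0},
  {"x": 19,"y": 45,"z": -3,"spin": 0},
  {"x": 19,"y": 45,"z": -3,"spin": 0},
])

```text
time: 14.6
position: [0.6049, 0.012, 0.2279]
tool_rot: [0.189, 0.982, 0.0, 0.025]
ft_force: [0.9, -0.4, -1.8]
grip_width: 0.0396
```

Run:
```python
from h import *
for i in range(5): o=robot.get_obs();c=cams.camera("wrist")
W=w2c(c,o);save(c,"w13.png");st();go(.594,.12,.21)
np.savez("w13.npz",W=W)
c=cams.camera("top");print(onz(c,w2c(c),(208.6,200.6),.091))
```

```text
t 14.85 p [605.4   10.11 227.9 ] z [ 0.0487 -0.0097] pitch -0.0497 q [-0.1669  0.4754  1.5158 -0.0016  1.1007 -1.3585] v [-0.036  0.004 -0.008  0.001  0.002  0.002] f [ 0.2 -0.1 -1.9] w 0.0398
t=14.85 p=[0.6054 0.0101 0.2279] yaw_y=1.192 q6=-1.36 tilt=2.85 shift mm x,y,z=[52.  97.7 16.3] n=2.2
[0.58593055 0.11316016 0.091     ]
```

View pics/w13.png

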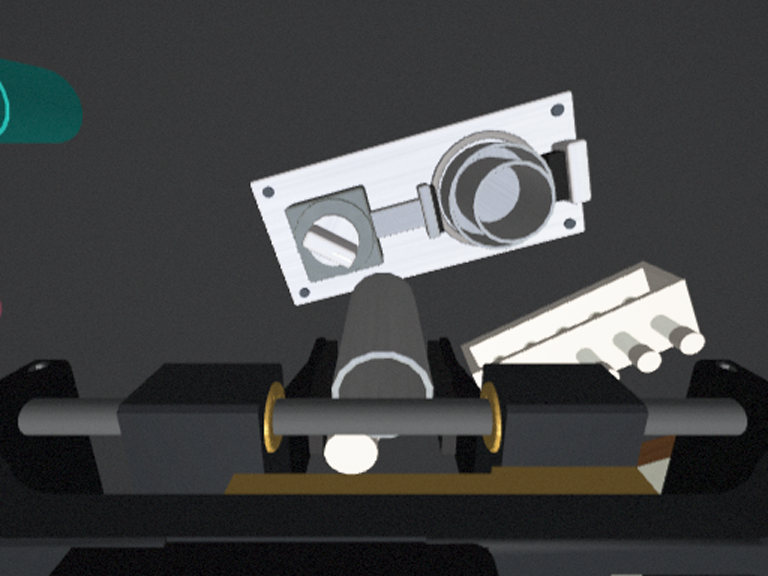

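Run:
```python
from h import *
im=cv2.imread("pics/w13.png");cv2.imwrite("pics/w13c.png",cv2.resize(im[120:260,410:610],None,fx=4,fy=4))
W=np.load("w13.npz")["W"];c=cams.camera("wrist")
for px,z in[((511,201),.091),((500,194),.062),((333,241),.086)]: print(onz(c,W,np.array(px)/1.5,z).round(4))
```

```text
[0.5915 0.1188 0.091 ]
[0.5902 0.1195 0.062 ]
[ 0.572  -0.0134  0.086 ]
```

View pics/w13c.png

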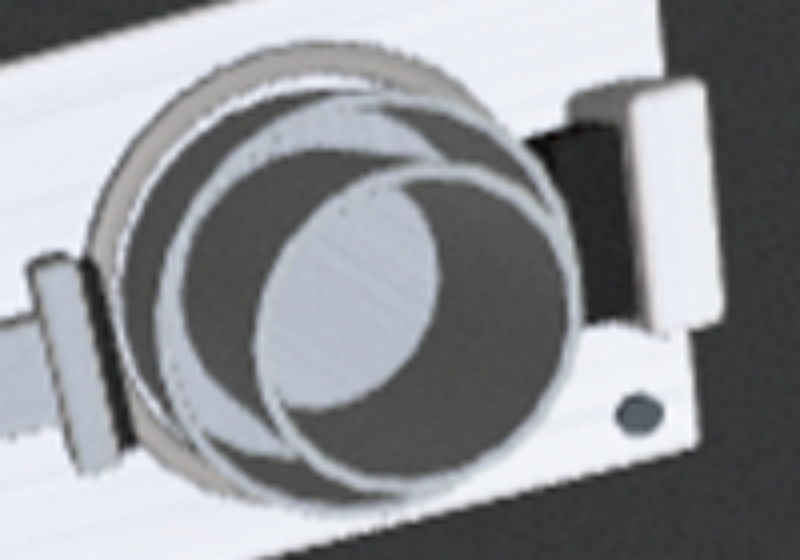

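Call:
play_rows([
  {"x": 24,"y": 44,"z": 8,"spin": 0},
  {"x": 24,"y": 44,"z": 8,"spin": 0},
])

```text
time: 15.15
position: [0.5994, 0.0995, 0.211]
tool_rot: [0.197, 0.98, -0.001, 0.028]
ft_force: [0.4, 0.7, -1.7]
grip_width: 0.0398
```

Run:
```python
from h import *
for i in range(5): o=robot.get_obs();c=cams.camera("wrist")
st();go(.592,.12,.18)
```

```text
t 15.4 p [599.21 100.1  211.15] z [ 0.0548 -0.0143] pitch -0.0549 q [-0.0112  0.4963  1.5311 -0.0157  1.0592 -1.1832] v [-0.018 -0.006 -0.006  0.001  0.002  0.004] f [-0.3  0.4 -1.3] w 0.0398
t=15.40 p=[0.5992 0.1001 0.2112] yaw_y=1.180 q6=-1.18 tilt=3.25 shift mm x,y,z=[16.  15.4 30.4] n=0.8
```

Call:
play_rows([
  {"x": 16,"y": 16,"z": 25,"spin": 0},
])

```text
time: 15.5
position: [0.5973, 0.117, 0.189]
tool_rot: [0.197, 0.98, -0.001, 0.034]
ft_force: [0.3, 0.9, -2.1]
grip_width: 0.0397
```

Run:
```python
from h import *
for i in range(5): o=robot.get_obs();c=cams.camera("wrist")
st();go(.592,.12,.12);save(c,"w14.png")
```

```text
t 15.75 p [593.   118.96 186.03] z [ 0.0562 -0.0151] pitch -0.0558 q [ 0.0218  0.5235  1.5632 -0.0194  0.9991 -1.1461] v [-0.001 -0.012 -0.015  0.003 -0.005  0.005] f [ 0.2 -0.3 -1.4] w 0.0396
t=15.75 p=[0.593 0.119 0.186] yaw_y=1.178 q6=-1.15 tilt=3.33 shift mm x,y,z=[ 5.1  0.1 65.8] n=1.3
```

View pics/w14.png

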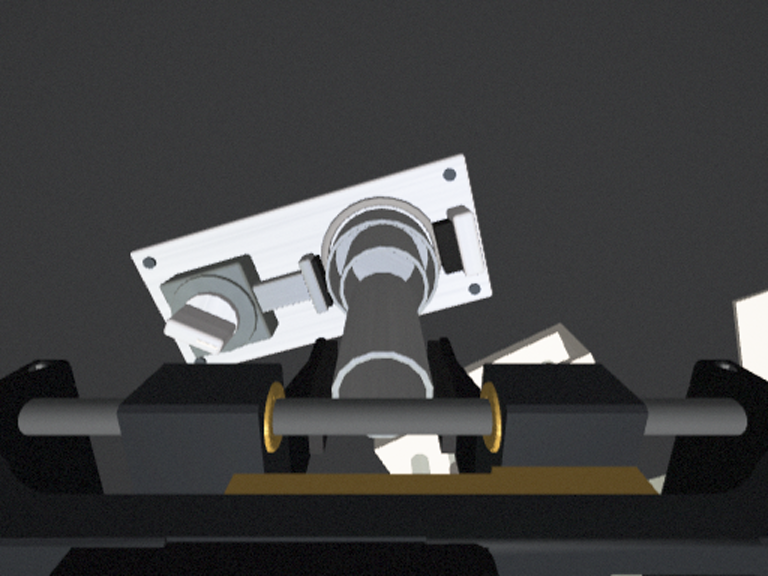

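Call:
play_rows([
  {"x": 2,"y": 0,"z": 18,"spin": 0},
  {"x": 2,"y": 0,"z": 18,"spin": 0},
])

```text
time: 15.95
position: [0.5971, 0.1172, 0.1545]
tool_rot: [0.196, 0.98, -0.001, 0.036]
ft_force: [-0.7, -0.4, 0.1]
grip_width: 0.0396
```

Run:
```python
from h import *
for i in range(5): o=robot.get_obs();c=cams.camera("wrist")
st();go(.592,.12,.12);save(c,"w15.png")
```

```text
t 16.2 p [596.48 117.92 154.46] z [ 0.0675 -0.0156] pitch -0.0672 q [ 0.0202  0.5651  1.5914 -0.0213  0.9179 -1.143 ] v [ 0.007 -0.006 -0.003  0.001 -0.003  0.003] f [ 0.  -0.7 -1.1] w 0.0398
t=16.20 p=[0.5965 0.1179 0.1545] yaw_y=1.176 q6=-1.14 tilt=3.97 shift mm x,y,z=[ 7.3 -0.2 34. ] n=0.7
```

View pics/w15.png

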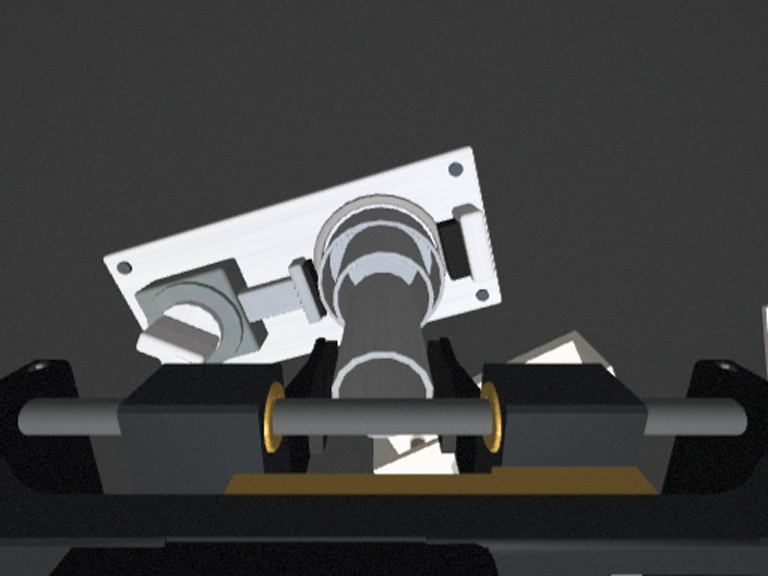

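Call:
play_rows([
  {"x": 8,"y": 0,"z": 4,"spin": 0},
])

```text
time: 16.3
position: [0.5917, 0.1204, 0.1517]
tool_rot: [0.197, 0.98, -0.001, 0.037]
ft_force: [0.1, -0.2, -1.7]
grip_width: 0.0396
```

Run:
```python
from h import *
for i in range(5): o=robot.get_obs();c=cams.camera("wrist")
st();go(.591,.12,.12)
```

```text
t 16.55 p [589.44 121.11 150.32] z [ 0.0682 -0.0156] pitch -0.0678 q [ 0.0261  0.5633  1.6112 -0.0222  0.8993 -1.1368] v [-0.002  0.006 -0.007 -0.001 -0.001  0.   ] f [-0.2  0.7 -0.9] w 0.0395
t=16.55 p=[0.5894 0.1211 0.1503] yaw_y=1.176 q6=-1.14 tilt=4.01 shift mm x,y,z=[ 0.2 -0.8 30.4] n=0.6
```

Call:
play_rows([
  {"x": 1,"y": -1,"z": 20,"spin": 0},
])

```text
time: 16.65
position: [0.5922, 0.1206, 0.1329]
tool_rot: [0.196, 0.98, -0.0, 0.039]
ft_force: [1.8, -0.3, -1.8]
grip_width: 0.0396
```

Run:
```python
from h import *
for i in range(5): o=robot.get_obs();c=cams.camera("wrist")
st();go(.591,.12,.095)
```

```text
t 16.9 p [589.8  120.31 130.64] z [ 0.0687 -0.0156] pitch -0.0682 q [ 0.0247  0.5913  1.6259 -0.0229  0.8562 -1.137 ] v [ 0.    -0.01  -0.007  0.002 -0.003 -0.   ] f [ 0.1  0.  -1.4] w 0.0395
t=16.90 p=[0.5898 0.1203 0.1306] yaw_y=1.177 q6=-1.14 tilt=4.04 shift mm x,y,z=[ 1.3 -0.3 35.6] n=0.7
```

Settling between single rows stops the tilt growing. Continue.

Call:
play_rows([
  {"x": 1,"y": 0,"z": 22,"spin": 0},
])

```text
time: 17.0
position: [0.5937, 0.1206, 0.1119]
tool_rot: [0.196, 0.98, 0.0, 0.039]
ft_force: [0.7, 0.0, -1.0]
grip_width: 0.0399
```

Run:
```python
from h import *
for i in range(5): o=robot.get_obs();c=cams.camera("wrist")
st();go(.591,.12,.095);save(c,"w16.png",1)
```

```text
t 17.25 p [590.85 120.4  109.4 ] z [ 0.0696 -0.0156] pitch -0.0691 q [ 0.0248  0.6234  1.6381 -0.0238  0.811  -1.1356] v [-0.001 -0.006 -0.006  0.002 -0.004 -0.002] f [ 0.1  0.1 -1.5] w 0.0395
t=17.25 p=[0.5909 0.1204 0.1094] yaw_y=1.177 q6=-1.14 tilt=4.09 shift mm x,y,z=[ 0.7 -0.5 14.4] n=0.3
```

View pics/w16.png

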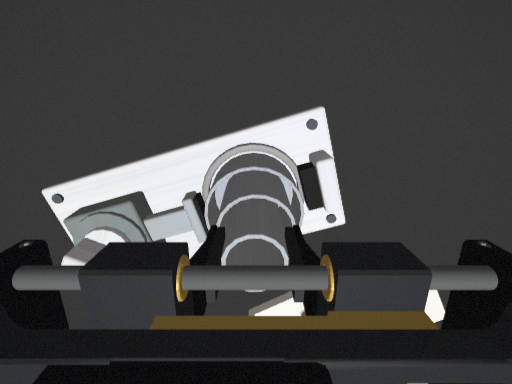

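Call:
play_rows([
  {"x": 1,"y": 0,"z": 14,"spin": 0},
])

```text
time: 17.35
position: [0.5933, 0.1207, 0.0977]
tool_rot: [0.196, 0.98, -0.0, 0.039]
ft_force: [-0.2, 0.4, -1.9]
grip_width: 0.0394
```

Run:
```python
from h import *
for i in range(5): o=robot.get_obs();c=cams.camera("wrist")
st();go(.591,.12,.095)
```

```text
t 17.6 p [590.74 120.57  95.24] z [ 0.0691 -0.0156] pitch -0.0686 q [ 0.0251  0.645   1.6462 -0.0246  0.7818 -1.1343] v [ 0.    -0.004 -0.002 -0.    -0.    -0.001] f [ 0.1 -0.1 -1.1] w 0.0397
t=17.60 p=[0.5907 0.1206 0.0952] yaw_y=1.177 q6=-1.13 tilt=4.06 shift mm x,y,z=[-0.4 -0.4  0.3] n=0.0
```

Call:
play_rows([
  {"x": 0,"y": 0,"z": 0,"spin": 0},
], grip=0.8)

```text
time: 17.7
position: [0.5909, 0.1205, 0.0955]
tool_rot: [0.196, 0.98, -0.001, 0.036]
ft_force: [0.2, -0.4, 0.7]
grip_width: 0.0427
```

Run:
```python
from h import *
for i in range(6): o=robot.get_obs();c=cams.camera("wrist")
st();save(c,"w17.png",1)
```

```text
t 18.0 p [590.96 120.56  95.54] z [ 0.0697 -0.0156] pitch -0.0692 q [ 0.0251  0.6446  1.646  -0.0246  0.7819 -1.1343] v [-0.002  0.001  0.001 -0.001 -0.     0.001] f [-0.4 -0.2  0.1] w 0.0631
```

View pics/w17.png

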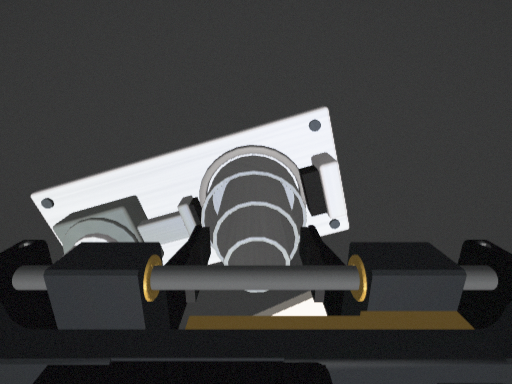

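Narrow pot is released inside the middle one. Now a fast lift; consecutive upward rows also work off the tilt.

Call:
play_rows([
  {"x": 0,"y": 0,"z": -45,"spin": 0},
  {"x": 0,"y": 0,"z": -50,"spin": 0},
  {"x": 0,"y": 0,"z": -50,"spin": 0},
  {"x": 0,"y": 0,"z": -50,"spin": 0},
  {"x": 0,"y": 0,"z": -50,"spin": 0},
  {"x": 0,"y": 0,"z": -50,"spin": 0},
])

```text
time: 18.6
position: [0.5671, 0.1247, 0.3858]
tool_rot: [0.196, 0.98, -0.003, 0.025]
ft_force: [0.3, -0.2, -0.8]
grip_width: 0.0695
```

Run:
```python
from h import *
st()
for i in range(4): o=robot.get_obs();c=cams.camera("top")
st();save(c,"t17.png",5,(170,160,300,260));W=w2c(c)
go(.578,-.019,.2,2.47)
c=cams.camera("wrist")
```

```text
t 18.6 p [567.09 124.66 385.77] z [ 0.0468 -0.0162] pitch -0.0463 q [ 0.0335  0.3028  1.3469 -0.0179  1.4457 -1.1402] v [ 0.014 -0.379 -0.763  0.004  1.137 -0.004] f [ 0.3 -0.2 -0.8] w 0.0695
t 18.8 p [568.05 124.72 385.23] z [ 0.0502 -0.0161] pitch -0.0497 q [ 0.0336  0.303   1.3481 -0.0179  1.4408 -1.1402] v [-0.003  0.044  0.065  0.001 -0.001 -0.001] f [-0.5 -0.9 -1.5] w 0.0698
t=18.80 p=[0.568  0.1247 0.3852] yaw_y=1.176 q6=-1.14 tilt=3.02 shift mm x,y,z=[ -54.7 -129.6  187.8] n=4.7 spin=-1.294
```

View pics/t17.png

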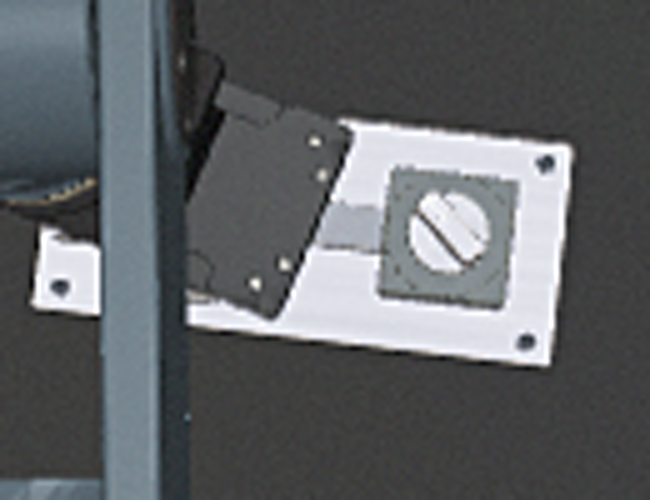

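Call:
play_rows([
  {"x": -18,"y": -40,"z": -15,"spin": 0},
  {"x": -18,"y": -40,"z": -15,"spin": 0},
  {"x": -12,"y": -30,"z": -20,"spin": 0},
  {"x": 0,"y": 0,"z": -30,"spin": -0.15},
  {"x": 0,"y": 0,"z": -30,"spin": -0.15},
  {"x": 0,"y": 0,"z": -30,"spin": -0.15},
  {"x": 0,"y": 0,"z": -30,"spin": -0.15},
  {"x": 0,"y": 0,"z": -30,"spin": -0.15},
])

```text
time: 19.65
position: [0.5576, 0.0028, 0.5634]
tool_rot: [-0.183, 0.983, -0.003, -0.006]
ft_force: [0.2, -0.2, 0.2]
grip_width: 0.0696
```

Run:
```python
from h import *
st()
for i in range(4): o=robot.get_obs();c=cams.camera("wrist")
W=w2c(c,o);save(c,"w18.png",1);st()
go(.578,-.019,.3,2.47)
c=cams.camera("top");save(c,"t18.png",5,(170,160,300,260))
```

```text
t 19.65 p [557.63   2.83 563.43] z [-0.0101 -0.007 ] pitch 0.0086 q [-0.1904  0.2446  0.9835 -0.0094  1.9221 -2.1325] v [-1.000e-03  4.500e-02 -7.490e-01 -0.000e+00  7.590e-01 -1.493e+00] f [ 0.2 -0.2  0.2] w 0.0696
t 19.85 p [558.01   2.93 563.18] z [-0.0075 -0.0075] pitch 0.0059 q [-0.1901  0.2438  0.9851 -0.0094  1.9186 -2.1248] v [0.    0.009 0.039 0.    0.    0.   ] f [ 0.7  0.1 -1.5] w 0.0698
t=19.85 p=[0.558  0.0029 0.5632] yaw_y=1.932 q6=-2.12 tilt=0.61 shift mm x,y,z=[-13.5 -26.4 263.2] n=5.3 spin=-0.538
```

View pics/w18.png

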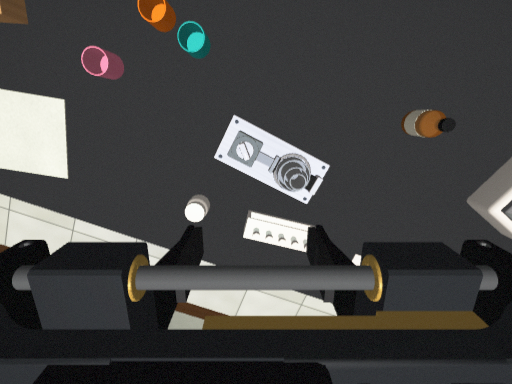

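View pics/t18.png

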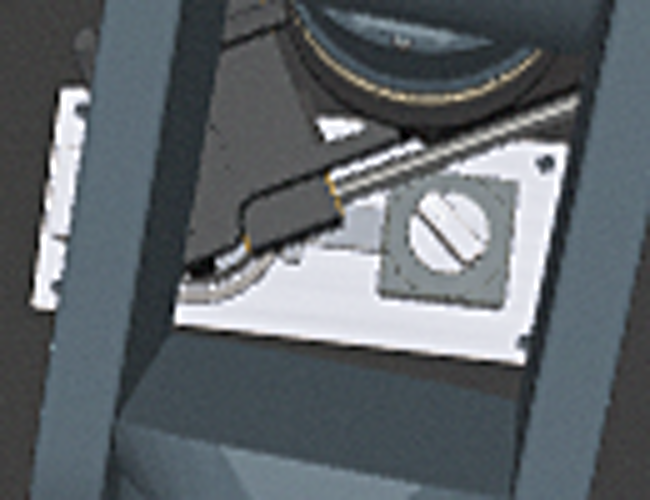

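Call:
play_rows([
  {"x": -6,"y": -12,"z": 45,"spin": -0.14},
])

```text
time: 20.0
position: [0.5685, -0.0059, 0.5216]
tool_rot: [-0.25, 0.968, -0.005, -0.0]
ft_force: [0.6, -0.5, 0.5]
grip_width: 0.0696
```

Run:
```python
from h import *
for i in range(3): cams.camera("wrist")
st();go(.578,-.019,.3,2.47)
```

```text
t 20.15 p [564.96  -6.21 511.38] z [-0.0235 -0.0041] pitch 0.0222 q [-0.2039  0.2651  1.0833 -0.0091  1.8153 -2.2739] v [ 0.009 -0.044 -0.157  0.005  0.023  0.014] f [-0.1  0.5  0.2] w 0.0696
t=20.15 p=[ 0.565  -0.0062  0.5114] yaw_y=2.068 q6=-2.27 tilt=1.37 shift mm x,y,z=[-10.1 -19.1 211.1] n=4.2 spin=-0.402
```

Call:
play_rows([
  {"x": -6,"y": -10,"z": 48,"spin": -0.14},
])

```text
time: 20.25
position: [0.576, -0.0117, 0.4752]
tool_rot: [-0.313, 0.95, -0.002, -0.005]
ft_force: [1.1, -0.3, 0.6]
grip_width: 0.0695
```

Run:
```python
from h import *
for i in range(3): cams.camera("wrist")
st();go(.578,-.019,.3,2.47)
```

```text
t 20.4 p [572.34 -11.53 466.24] z [-0.0302 -0.0025] pitch 0.029 q [-0.2105  0.2904  1.1594 -0.0089  1.7208 -2.4147] v [ 0.006 -0.043 -0.116 -0.     0.01   0.007] f [-0.6 -0.5  0.6] w 0.0698
t=20.40 p=[ 0.5723 -0.0115  0.4662] yaw_y=2.203 q6=-2.41 tilt=1.74 shift mm x,y,z=[ -4.5 -12.  166. ] n=3.3 spin=-0.267
```

Call:
play_rows([
  {"x": 0,"y": 0,"z": 48,"spin": -0.14},
])

```text
time: 20.5
position: [0.5762, -0.0125, 0.4276]
tool_rot: [-0.376, 0.927, -0.001, -0.006]
ft_force: [1.7, -0.3, 0.1]
grip_width: 0.0695
```

Run:
```python
from h import *
for i in range(3): cams.camera("wrist")
o=robot.get_obs();c=cams.camera("wrist");W=w2c(c,o)
st();go(.578,-.019,.3,2.47);save(c,"w19.png");save(c,"w19c.png",5,(180,80,330,200));np.savez("w19.npz",W=W)
print(proj(c,W,(.578,-.019,.086)))
```

```text
t 20.7 p [572.05 -11.68 420.96] z [-0.0273 -0.0031] pitch 0.0261 q [-0.2109  0.305   1.2522 -0.0087  1.6105 -2.5495] v [ 0.002 -0.023 -0.082 -0.003 -0.014 -0.017] f [ 1.  -0.   0.2] w 0.0697
t=20.70 p=[ 0.572  -0.0117  0.421 ] yaw_y=2.338 q6=-2.55 tilt=1.58 shift mm x,y,z=[ -1.8 -11.4 120.8] n=2.4 spin=-0.132
[243.66998409 161.46979146]
```

View pics/w19.png

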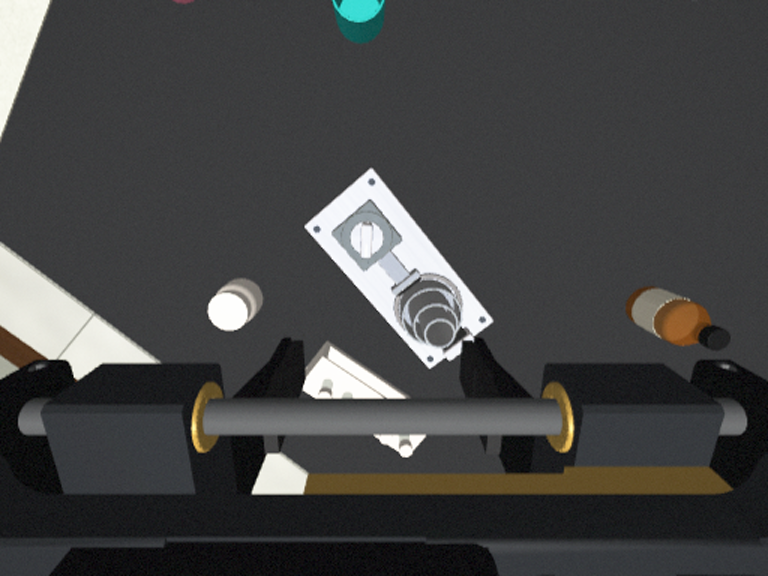

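View pics/w19c.png

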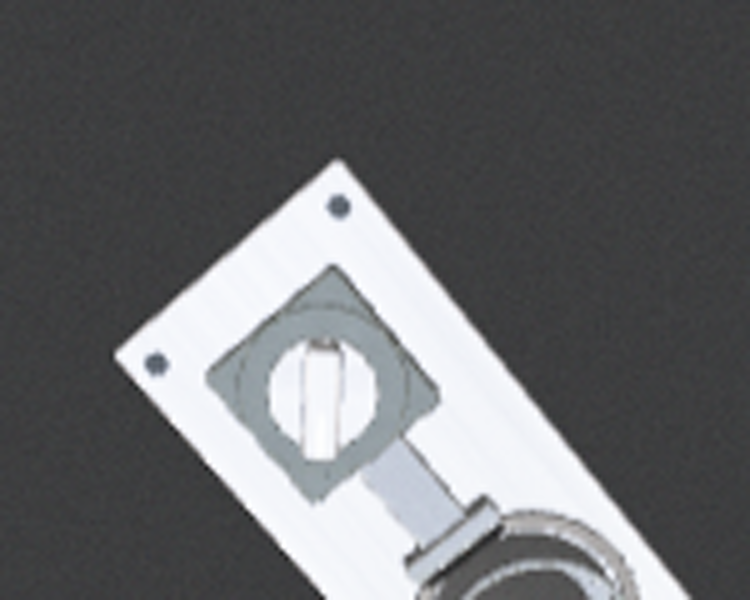

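Run:
```python
from h import *
W=np.load("w19.npz")["W"];c=cams.camera("wrist")
f=lambda u,v,z:onz(c,W,(180+u/5,80+v/5),z)
print(f(323,393,.056),f(321,404,.086))
a,b=f(323,352,.086),f(320,460,.086);d=a-b;print(np.hypot(*d[:2]),np.degrees(np.arctan2(d[1],d[0])),"ideal tool y yaw",np.arctan2(d[1],d[0])+np.pi/2, np.arctan2(-d[1],-d[0])+np.pi/2)
go(*f(323,393,.056)[:2],.3)
```

```text
[ 0.57646468 -0.01859905  0.056     ] [ 0.57641364 -0.01914687  0.086     ]
0.04027091249731587 -138.23545508379877 ideal tool y yaw -0.8418675074101261 2.299725146179667
t=20.75 p=[ 0.5732 -0.012   0.4225] yaw_y=2.339 q6=-2.55 tilt=1.34 shift mm x,y,z=[-1.000e-01 -8.600e+00  1.225e+02] n=2.5
```

Call:
play_rows([
  {"x": 0,"y": -8,"z": 48,"spin": 0.04},
])

```text
time: 20.85
position: [0.5845, -0.0187, 0.3855]
tool_rot: [-0.355, 0.935, -0.005, -0.001]
ft_force: [1.5, -0.8, -0.6]
grip_width: 0.0695
```

Run:
```python
from h import *
for i in range(3): cams.camera("wrist")
st();go(.5765,-.0188,.2,2.30)
```

```text
t 21.0 p [578.4  -18.13 375.77] z [-0.023 -0.004] pitch 0.0216 q [-0.2196  0.3377  1.3205 -0.0089  1.505  -2.5166] v [ 0.004 -0.027 -0.049  0.001  0.007 -0.014] f [ 0.2 -0.3  0.9] w 0.0696
t=21.00 p=[ 0.5784 -0.0181  0.3758] yaw_y=2.298 q6=-2.52 tilt=1.34 shift mm x,y,z=[ -1.6  -1.4 175.8] n=3.5 spin=-0.002
```

Call:
play_rows([
  {"x": 0,"y": 0,"z": 50,"spin": 0},
])

```text
time: 21.1
position: [0.5844, -0.0197, 0.3356]
tool_rot: [-0.355, 0.935, -0.004, -0.002]
ft_force: [1.2, -0.8, 0.6]
grip_width: 0.0698
```

Run:
```python
from h import *
for i in range(3): cams.camera("wrist")
st();go(.5765,-.0188,.2,2.30)
```

```text
t 21.25 p [576.88 -18.1  326.34] z [-0.0257 -0.0033] pitch 0.0244 q [-0.2201  0.3716  1.4012 -0.009   1.3932 -2.5158] v [ 0.001 -0.034 -0.08  -0.001 -0.005 -0.003] f [ 0.6 -1.1  0.5] w 0.0697
t=21.25 p=[ 0.5769 -0.0181  0.3263] yaw_y=2.297 q6=-2.52 tilt=1.49 shift mm x,y,z=[ -2.   -2.1 126.3] n=2.5 spin=-0.003
```

Call:
play_rows([
  {"x": 0,"y": 0,"z": 50,"spin": 0},
])

```text
time: 21.35
position: [0.5834, -0.0197, 0.286]
tool_rot: [-0.355, 0.935, -0.003, -0.003]
ft_force: [2.0, 0.1, -0.3]
grip_width: 0.0695
```

Run:
```python
from h import *
for i in range(3): cams.camera("wrist")
st();go(.5765,-.0188,.2,2.30)
```

```text
t 21.5 p [575.53 -18.13 277.3 ] z [-0.0278 -0.0028] pitch 0.0265 q [-0.2207  0.4141  1.4718 -0.0092  1.2822 -2.5153] v [ 0.    -0.034 -0.065 -0.003 -0.008 -0.004] f [0.4 0.3 0.1] w 0.0694
t=21.50 p=[ 0.5755 -0.0181  0.2773] yaw_y=2.297 q6=-2.52 tilt=1.60 shift mm x,y,z=[-2.  -2.4 77.2] n=1.5 spin=-0.003
```

Call:
play_rows([
  {"x": 0,"y": 0,"z": 25,"spin": 0},
  {"x": 0,"y": 0,"z": 30,"spin": 0},
  {"x": 0,"y": 0,"z": 30,"spin": 0},
])

```text
time: 21.8
position: [0.5865, -0.0209, 0.2072]
tool_rot: [-0.355, 0.935, -0.005, -0.001]
ft_force: [0.1, 0.3, -0.0]
grip_width: 0.0692
```

Run:
```python
from h import *
for i in range(4): cams.camera("wrist")
st();o=robot.get_obs();c=cams.camera("wrist");W=w2c(c,o);save(c,"w20.png");go(.5765,-.0188,.1,2.30);np.savez("w20.npz",W=W)
print([proj(c,W,(.5765,-.0188,z)) *1.5 for z in(.056,.086)])
```

```text
t 22.0 p [584.68 -20.61 205.91] z [-0.0026 -0.0087] pitch 0.0006 q [-0.2213  0.4941  1.5513 -0.0101  1.0968 -2.5142] v [-0.    -0.015 -0.005 -0.001 -0.014 -0.001] f [ 1.1 -0.1  0.4] w 0.0699
t=22.05 p=[ 0.5849 -0.0206  0.2062] yaw_y=2.298 q6=-2.51 tilt=0.52 shift mm x,y,z=[  4.3   7.5 106.2] n=2.1 spin=-0.002
[array([389.87870269, 268.55455967]), array([390.45486046, 278.50364057])]
```

View pics/w20.png

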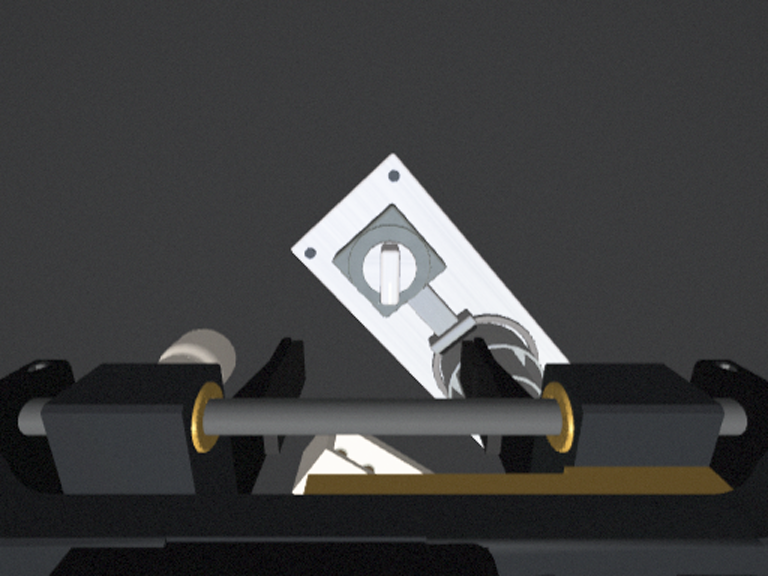

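Call:
play_rows([
  {"x": 4,"y": 7,"z": 45,"spin": 0},
])

```text
time: 22.15
position: [0.5854, -0.0203, 0.1689]
tool_rot: [-0.355, 0.935, -0.01, 0.006]
ft_force: [1.1, 0.2, 0.0]
grip_width: 0.0698
```

Run:
```python
from h import *
for i in range(4): cams.camera("wrist")
st();go(.5765,-.0188,.063,2.30)
```

```text
t 22.35 p [577.82 -18.56 162.63] z [-0.0006 -0.0092] pitch -0.0013 q [-0.2204  0.5405  1.611  -0.0109  0.9887 -2.5122] v [-0.001 -0.017 -0.032 -0.002 -0.015 -0.   ] f [-0.4 -0.7 -0.1] w 0.0699
t=22.35 p=[ 0.5778 -0.0186  0.1626] yaw_y=2.298 q6=-2.51 tilt=0.53 shift mm x,y,z=[ 0.5  1.3 99.6] n=2.0 spin=-0.002
```

Call:
play_rows([
  {"x": 0,"y": 0,"z": 45,"spin": 0},
])

```text
time: 22.45
position: [0.5852, -0.0205, 0.1248]
tool_rot: [-0.356, 0.935, -0.009, 0.006]
ft_force: [0.5, -0.2, -0.0]
grip_width: 0.0694
```

Run:
```python
from h import *
for i in range(4): cams.camera("wrist")
st();o=robot.get_obs();c=cams.camera("wrist");W=w2c(c,o);save(c,"w21.png");go(.5765,-.0188,.063,2.30);np.savez("w21.npz",W=W)
print([proj(c,W,(.5765,-.0188,z)) *1.5 for z in(.056,.086)])
```

```text
t 22.65 p [578.46 -19.09 118.92] z [-0.0002 -0.0093] pitch -0.0018 q [-0.2211  0.6035  1.6429 -0.0117  0.8934 -2.5115] v [ 0.001 -0.026 -0.02   0.001 -0.013 -0.001] f [ 0.2 -0.1  0.9] w 0.0693
t=22.70 p=[ 0.5792 -0.0193  0.1197] yaw_y=2.298 q6=-2.51 tilt=0.57 shift mm x,y,z=[ 1.4  2.6 56.7] n=1.1 spin=-0.002
[array([383.23033338, 309.65362311]), array([383.00922158, 329.14276512])]
```

View pics/w21.png

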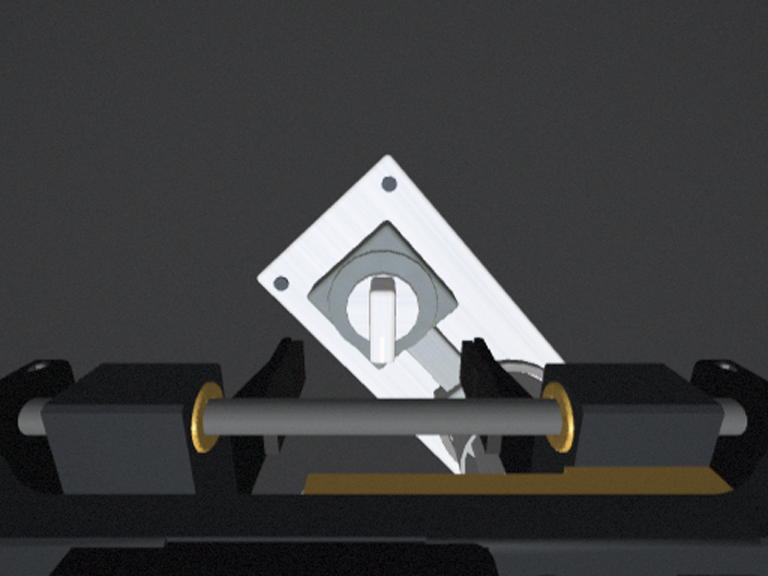

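Call:
play_rows([
  {"x": 1,"y": 2,"z": 38,"spin": 0},
])

```text
time: 22.8
position: [0.5837, -0.0201, 0.0879]
tool_rot: [-0.356, 0.935, -0.009, 0.006]
ft_force: [0.9, -0.9, -0.6]
grip_width: 0.0698
```

Run:
```python
from h import *
for i in range(4): cams.camera("wrist")
st();go(.5765,-.0188,.063,2.30)
```

```text
t 23.0 p [577.8  -18.87  83.11] z [ 0.0031 -0.01  ] pitch -0.0052 q [-0.221   0.6567  1.6684 -0.0125  0.8114 -2.5102] v [-0.    -0.017 -0.017 -0.    -0.012  0.   ] f [0.1 0.6 0.3] w 0.0696
t=23.00 p=[ 0.5778 -0.0189  0.0831] yaw_y=2.298 q6=-2.51 tilt=0.60 shift mm x,y,z=[ 0.8  1.1 20.1] n=0.4 spin=-0.002
```

Call:
play_rows([
  {"x": 1,"y": 1,"z": 19,"spin": 0},
], grip=0, newtons=40)

```text
time: 23.1
position: [0.5801, -0.0197, 0.0681]
tool_rot: [-0.356, 0.935, -0.008, 0.003]
ft_force: [1.3, -0.2, 0.2]
grip_width: 0.0664
```

Run:
```python
from h import *
for i in range(6): cams.camera("wrist")
st()
for i in range(12): c=cams.camera("wrist")
st();go(.5765,-.0188,.063,2.30);save(c,"w22.png",1)
```

```text
t 23.4 p [577.44 -19.22  65.6 ] z [ 0.0055 -0.0106] pitch -0.0076 q [-0.2217  0.6837  1.6795 -0.0131  0.7708 -2.5102] v [ 0.002  0.003  0.002  0.    -0.004 -0.001] f [-0.3  0.3 -0.5] w 0.0453
t 24.0 p [577.62 -20.14  64.34] z [ 0.0053 -0.0116] pitch -0.0077 q [-0.2226  0.6859  1.6795 -0.0146  0.7685 -2.5103] v [ 0.001  0.     0.001  0.003 -0.002 -0.002] f [ 3.  -4.5  0.3] w 0.0138
t=24.00 p=[ 0.5776 -0.0201  0.0643] yaw_y=2.298 q6=-2.51 tilt=0.73 shift mm x,y,z=[-0.1  1.8  1.3] n=0.0 spin=-0.002
```

View pics/w22.png

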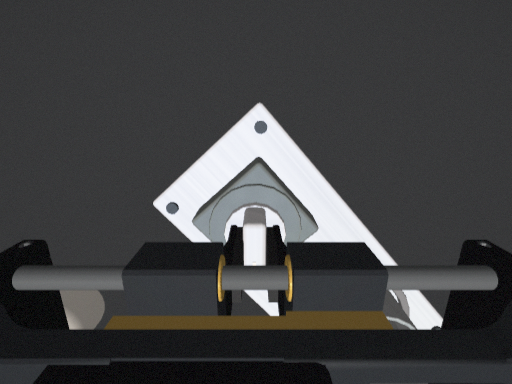

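Call:
play_rows([
  {"x": 0,"y": 1,"z": 0,"spin": 0.1},
  {"x": 0,"y": 0,"z": 1,"spin": 0.12},
  {"x": 0,"y": 0,"z": 1,"spin": 0.12},
])

```text
time: 24.3
position: [0.5776, -0.0201, 0.0643]
tool_rot: [-0.187, 0.982, -0.006, 0.002]
ft_force: [-0.7, -2.4, 8.4]
grip_width: 0.0135
```

```bash
cat >> h.py <<'E'
def sc():
    o=robot.get_obs();M=R.from_quat(o["tool_rot"]).as_matrix()
    print("t",round(o["time"],2),"yaw",round(np.arctan2(M[1,1],M[0,1]),4),"p",(o["position"]*1000).round(2),"z",M[:2,2].round(4),"q6",round(o["q"][5],3),"v6",round(o["joint_velocities"][5],3),"tau6",round(o["joint_torque"][5],3),"f",o["ft_force"].round(1),"m",o["moment"].round(3),"w",round(o["grip_width"],4))
E
python3 - <<'E'
from h import *
sc()
for i in range(3): c=cams.camera("wrist");sc()
go(.5765,-.0188,.063)
E
```

```text
t 24.3 yaw 1.9461 p [577.61 -20.13  64.27] z [ 0.006 -0.012] q6 -2.158 v6 1.235 tau6 -0.735 f [-0.7 -2.4  8.4] m [0.039 0.426 0.05 ] w 0.0135
t 24.35 yaw 1.9418 p [577.61 -20.14  64.29] z [ 0.0061 -0.012 ] q6 -2.154 v6 -0.213 tau6 0.231 f [-0.1 -1.1  6.8] m [-0.002  0.36  -0.082] w 0.0138
t 24.4 yaw 1.9485 p [577.64 -20.15  64.3 ] z [ 0.0062 -0.012 ] q6 -2.16 v6 -0.064 tau6 0.282 f [-0.9 -2.3  6.9] m [-0.059  0.407 -0.046] w 0.0142
t 24.45 yaw 1.9501 p [577.65 -20.16  64.31] z [ 0.0062 -0.012 ] q6 -2.162 v6 -0.012 tau6 0.001 f [-1.1 -1.8  7.3] m [-0.061  0.389 -0.092] w 0.0137
t=24.45 p=[ 0.5776 -0.0202  0.0643] yaw_y=1.950 q6=-2.16 tilt=0.78 shift mm x,y,z=[0.6 1.7 1.3] n=0.0
```

Call:
play_rows([
  {"x": 0,"y": 0,"z": 0,"spin": 0.13},
  {"x": 0,"y": 0,"z": 0,"spin": 0.13},
  {"x": 0,"y": 0,"z": 0,"spin": 0.13},
  {"x": 0,"y": 0,"z": 0,"spin": 0.13},
])

```text
time: 24.85
position: [0.5776, -0.0201, 0.0644]
tool_rot: [0.08, 0.997, -0.005, 0.003]
ft_force: [1.1, -2.1, 0.5]
grip_width: 0.0139
```

Run:
```python
from h import *
sc()
for i in range(3): c=cams.camera("wrist");sc()
save(c,"w23.png",1)
```

```text
t 24.85 yaw 1.4109 p [577.59 -20.07  64.36] z [ 0.0057 -0.0113] q6 -1.624 v6 1.34 tau6 -0.797 f [ 1.1 -2.1  0.5] m [-0.099  0.017  0.09 ] w 0.0139
t 24.9 yaw 1.407 p [577.61 -20.07  64.34] z [ 0.0058 -0.0112] q6 -1.62 v6 -0.265 tau6 0.187 f [-0.1 -1.9  0.9] m [-0.09  -0.025 -0.059] w 0.0135
t 24.95 yaw 1.416 p [577.58 -20.08  64.35] z [ 0.0058 -0.0112] q6 -1.629 v6 -0.097 tau6 0.402 f [ 1.2 -0.8  0.7] m [-0.138  0.043 -0.073] w 0.0138
t 25.0 yaw 1.4184 p [577.59 -20.06  64.33] z [ 0.0058 -0.0112] q6 -1.631 v6 -0.019 tau6 0.062 f [ 1.  -2.7  0.2] m [-0.114 -0.014 -0.075] w 0.0138
```

View pics/w23.png

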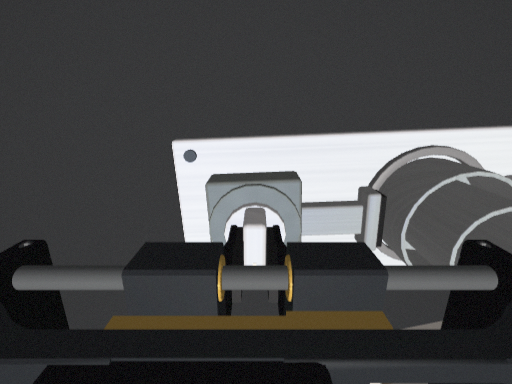

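Call:
play_rows([
  {"x": 0,"y": 0,"z": 0,"spin": 0.1},
  {"x": 0,"y": 0,"z": 0,"spin": 0.1},
  {"x": 0,"y": 0,"z": 0,"spin": 0.1},
])

```text
time: 25.3
position: [0.5776, -0.0201, 0.0643]
tool_rot: [0.225, 0.974, -0.005, 0.004]
ft_force: [1.3, -2.6, 0.1]
grip_width: 0.0136
```

Run:
```python
from h import *
sc()
for i in range(3): c=cams.camera("wrist");sc()
```

```text
t 25.3 yaw 1.1177 p [577.61 -20.05  64.34] z [ 0.0055 -0.011 ] q6 -1.331 v6 0.997 tau6 -0.577 f [ 1.3 -2.6  0.1] m [-0.139  0.003  0.109] w 0.0136
t 25.35 yaw 1.1147 p [577.62 -20.04  64.35] z [ 0.0055 -0.0109] q6 -1.328 v6 -0.189 tau6 0.162 f [ 1.1 -1.8  0.8] m [-0.228  0.011 -0.087] w 0.0137
t 25.4 yaw 1.1207 p [577.59 -20.04  64.33] z [ 0.0055 -0.0109] q6 -1.334 v6 -0.061 tau6 0.266 f [ 1.9 -2.2 -0.5] m [-0.201  0.032 -0.092] w 0.0137
t 25.45 yaw 1.122 p [577.62 -20.04  64.36] z [ 0.0056 -0.0109] q6 -1.335 v6 -0.004 tau6 0.013 f [ 0.9 -1.9 -0.2] m [-0.153  0.037 -0.143] w 0.0137
```

Call:
play_rows([
  {"x": 0,"y": 0,"z": 0,"spin": 0.1},
  {"x": 0,"y": 0,"z": 0,"spin": 0.1},
  {"x": 0,"y": 0,"z": 0,"spin": 0.1},
])

```text
time: 25.75
position: [0.5777, -0.02, 0.0644]
tool_rot: [0.365, 0.931, -0.004, 0.005]
ft_force: [1.4, -0.8, 0.8]
grip_width: 0.0138
```

Run:
```python
from h import *
sc()
for i in range(3): c=cams.camera("wrist");sc()
```

```text
t 25.75 yaw 0.8238 p [577.65 -20.01  64.36] z [ 0.0055 -0.0108] q6 -1.037 v6 0.991 tau6 -0.573 f [ 1.4 -0.8  0.8] m [-0.145  0.012  0.038] w 0.0138
t 25.8 yaw 0.8207 p [577.62 -20.    64.34] z [ 0.0055 -0.0108] q6 -1.034 v6 -0.186 tau6 0.165 f [ 1.5 -2.3  1.1] m [-0.187  0.047 -0.094] w 0.014
t 25.85 yaw 0.8265 p [577.62 -20.01  64.36] z [ 0.0055 -0.0107] q6 -1.04 v6 -0.058 tau6 0.262 f [ 1.  -2.2  0.3] m [-0.184 -0.008 -0.095] w 0.0141
t 25.9 yaw 0.8277 p [577.64 -19.99  64.34] z [ 0.0055 -0.0107] q6 -1.041 v6 -0.002 tau6 0.01 f [ 1.2 -2.5  0.5] m [-0.139  0.014 -0.091] w 0.0139
```

Total turned so far 1.47 rad with no stop yet. Continue.

Call:
play_rows([
  {"x": 0,"y": 0,"z": 0,"spin": 0.1},
  {"x": 0,"y": 0,"z": 0,"spin": 0.1},
  {"x": 0,"y": 0,"z": 0,"spin": 0.1},
])

```text
time: 26.2
position: [0.5776, -0.02, 0.0643]
tool_rot: [0.496, 0.868, -0.004, 0.005]
ft_force: [1.7, 0.0, 1.0]
grip_width: 0.0142
```

Run:
```python
from h import *
sc()
for i in range(3): c=cams.camera("wrist")
sc()
```

```text
t 26.2 yaw 0.5334 p [577.57 -19.98  64.34] z [ 0.0053 -0.0113] q6 -0.746 v6 0.958 tau6 0.379 f [1.7 0.  1. ] m [-0.033 -0.137  0.976] w 0.0142
t 26.35 yaw 0.5383 p [577.6  -19.96  64.34] z [ 0.0054 -0.0116] q6 -0.75 v6 0.012 tau6 1.021 f [ 1.3 -1.5 -0.6] m [-0.124  0.041  0.961] w 0.0141
```

Call:
play_rows([
  {"x": 0,"y": 0,"z": 0,"spin": 0.1},
  {"x": 0,"y": 0,"z": 0,"spin": 0.1},
])

```text
time: 26.55
position: [0.5774, -0.0196, 0.0644]
tool_rot: [0.573, 0.819, -0.004, 0.006]
ft_force: [0.9, -3.0, -0.9]
grip_width: 0.0169
```

Run:
```python
from h import *
sc()
for i in range(3): c=cams.camera("wrist")
sc();save(c,"w24.png",1)
```

```text
t 26.55 yaw 0.3496 p [577.41 -19.64  64.39] z [ 0.005  -0.0135] q6 -0.558 v6 0.947 tau6 0.799 f [ 0.9 -3.  -0.9] m [-0.417  0.022  1.416] w 0.0169
t 26.7 yaw 0.3518 p [577.4  -19.69  64.36] z [ 0.0049 -0.0131] q6 -0.561 v6 0.011 tau6 1.452 f [ 0.9 -1.2  0.4] m [-0.259 -0.072  1.374] w 0.0173
```

View pics/w24.png

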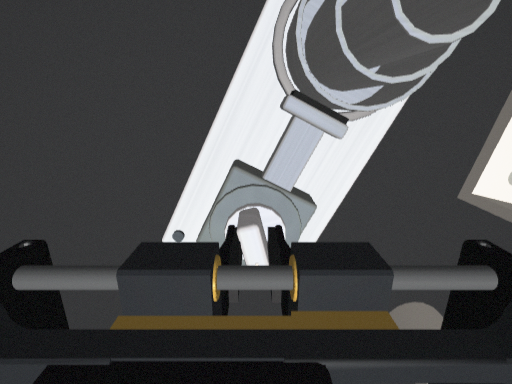

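The stop is found. The moment rose from 0.09 to about 1 N m at yaw 0.54, and further rows only twisted the jaws on the bar (width 17 mm), so the seated bar yaw is about 0.545. Backing off 1.57 rad gives a target yaw of about 2.115.

Call:
play_rows([
  {"x": 0,"y": 0,"z": 0,"spin": -0.1},
  {"x": 0,"y": 0,"z": 0,"spin": -0.1},
  {"x": 0,"y": 0,"z": 0,"spin": -0.05},
])

```text
time: 27.0
position: [0.5769, -0.0189, 0.0643]
tool_rot: [0.46, 0.888, -0.004, 0.004]
ft_force: [0.5, -3.1, -0.7]
grip_width: 0.0137
```

Run:
```python
from h import *
sc()
for i in range(3): c=cams.camera("wrist")
sc();save(c,"w25.png",1)
```

```text
t 27.0 yaw 0.6154 p [576.9  -18.94  64.32] z [ 0.0041 -0.0103] q6 -0.827 v6 -0.527 tau6 0.106 f [ 0.5 -3.1 -0.7] m [-0.556 -0.132 -0.082] w 0.0137
t 27.15 yaw 0.6114 p [576.9  -18.97  64.31] z [ 0.004  -0.0105] q6 -0.823 v6 0.008 tau6 0.019 f [ 0.3 -0.8  0.8] m [-0.136 -0.106  0.081] w 0.0139
```

View pics/w25.png

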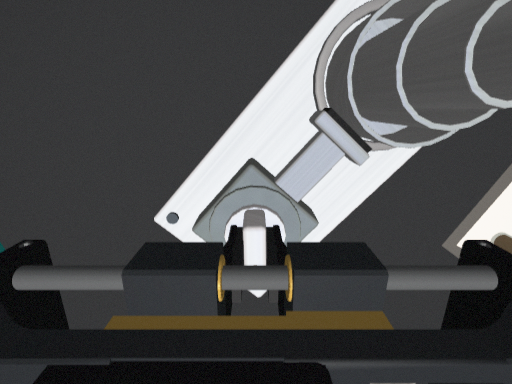

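Call:
play_rows([
  {"x": 0,"y": 0,"z": 0,"spin": -0.13},
  {"x": 0,"y": 0,"z": 0,"spin": -0.13},
  {"x": 0,"y": 0,"z": 0,"spin": -0.13},
  {"x": 0,"y": 0,"z": 0,"spin": -0.13},
  {"x": 0,"y": 0,"z": 0,"spin": -0.13},
  {"x": 0,"y": 0,"z": 0,"spin": -0.13},
])

```text
time: 27.75
position: [0.5763, -0.0199, 0.0643]
tool_rot: [0.081, 0.997, -0.004, 0.002]
ft_force: [-0.1, -2.2, 0.7]
grip_width: 0.0139
```

Run:
```python
from h import *
sc()
for i in range(3): c=cams.camera("wrist")
sc()
```

```text
t 27.75 yaw 1.4088 p [576.33 -19.9   64.32] z [ 0.0038 -0.0075] q6 -1.627 v6 -1.331 tau6 0.784 f [-0.1 -2.2  0.7] m [-0.326 -0.151 -0.076] w 0.0139
t 27.9 yaw 1.402 p [576.31 -19.9   64.32] z [ 0.0036 -0.0078] q6 -1.62 v6 0.015 tau6 -0.065 f [ 0.5 -3.2 -0.5] m [-0.285 -0.157  0.064] w 0.0139
```

Remaining 0.72.

Call:
play_rows([
  {"x": 0,"y": 0,"z": 0,"spin": -0.13},
  {"x": 0,"y": 0,"z": 0,"spin": -0.13},
  {"x": 0,"y": 0,"z": 0,"spin": -0.13},
  {"x": 0,"y": 0,"z": 0,"spin": -0.13},
  {"x": 0,"y": 0,"z": 0,"spin": -0.13},
])

```text
time: 28.4
position: [0.5765, -0.0208, 0.0643]
tool_rot: [-0.24, 0.971, -0.004, 0.001]
ft_force: [0.4, -3.0, -0.0]
grip_width: 0.014
```

Run:
```python
from h import *
sc()
for i in range(3): c=cams.camera("wrist")
sc()
```

```text
t 28.4 yaw 2.0547 p [576.49 -20.8   64.33] z [ 0.0044 -0.0069] q6 -2.275 v6 -1.304 tau6 0.765 f [ 0.4 -3.  -0. ] m [-0.183 -0.107 -0.068] w 0.014
t 28.55 yaw 2.049 p [576.45 -20.8   64.32] z [ 0.0043 -0.0072] q6 -2.269 v6 0.006 tau6 -0.054 f [ 0.7 -2.7  0.6] m [-0.283 -0.058  0.074] w 0.0137
```

Call:
play_rows([
  {"x": 0,"y": 0,"z": 0,"spin": -0.07},
])

```text
time: 28.65
position: [0.5765, -0.0208, 0.0643]
tool_rot: [-0.269, 0.963, -0.004, 0.001]
ft_force: [0.7, -3.0, -0.0]
grip_width: 0.0138
```

Run:
```python
from h import *
for i in range(4): c=cams.camera("wrist")
sc();save(c,"w26.png",1)
c=cams.camera("top");save(c,"t26.png",5,(170,160,300,260))
c=cams.camera("scene");save(c,"s26.png",5,(200,140,340,240));sc()
```

```text
t 28.85 yaw 2.1158 p [576.55 -20.9   64.35] z [ 0.0045 -0.0074] q6 -2.336 v6 -0.014 tau6 0.058 f [ 0.4 -2.7  0.3] m [-0.239 -0.092  0.043] w 0.0139
t 28.95 yaw 2.117 p [576.52 -20.87  64.34] z [ 0.0044 -0.0074] q6 -2.337 v6 -0.01 tau6 0.036 f [-0.5 -4.3 -0.4] m [-0.264 -0.149  0.02 ] w 0.0136
```

View pics/w26.png

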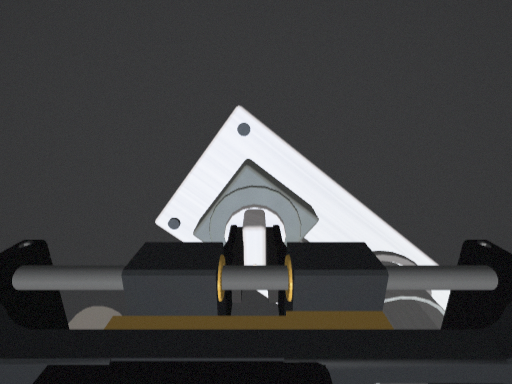

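View pics/t26.png

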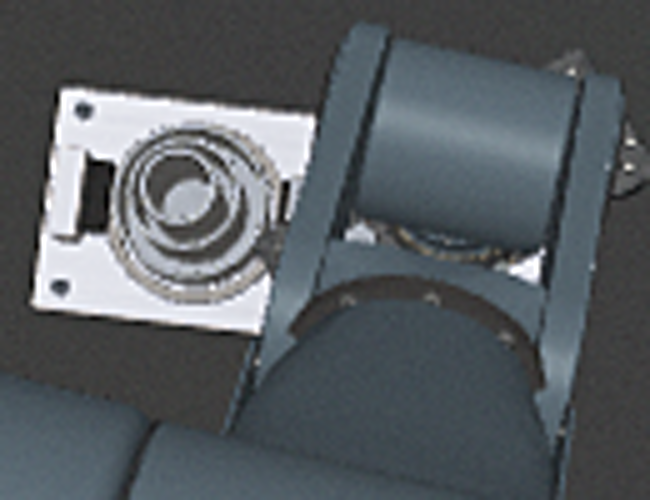

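View pics/s26.png

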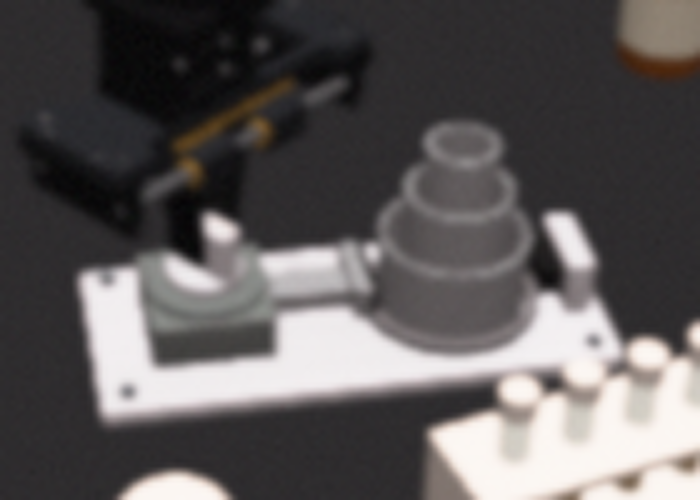

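The three pots stand nested and upright as a stepped stack (scene crop, rims at (462,145), (460,185) and (455,240)). The jaws hold the bar flat at yaw 2.117, close to the target. Handing in.

Run:
```python
from h import *
print(robot.hand_in()); sc()
```

```text
the job is handed in; nothing more can be done
None
the job is handed in; nothing more can be done
```

The bath is built and the job is handed in at about 29 s. The gripper still holds the thumbscrew, backed off about a quarter turn from its stop.

- **Pots:** The plain steel middle pot stands in the wide pot and the narrow pot stands in the middle one. The final scene picture shows all three upright with stepped rims. I did not touch the bottle, the jar, the rack or the coloured pots.
- **Thumbscrew:** I turned it about 1.75 rad clockwise to the stop. The wrist moment jumped from about 0.1 to 1 N m at a gripper yaw of 0.54, and I take the seated bar yaw as about 0.545. I then turned it back to yaw 2.117, about 1.57 rad from the stop. The last check showed the jaws flat on the bar at 13.6–13.9 mm, and forces of only a few newtons.

**Checks that were off:**
- Before I stopped, two extra rows at the stop twisted the jaws about 0.18 rad on the bar (width 17 mm). They lay flat again on the way back. The stop position, and so the quarter turn, is uncertain by about 0.02 rad.
- The tool picked up to 4° of tilt while carrying the narrow pot. I worked it off before gripping the screw.
- Some top-camera circle fits of the rims were off by up to about 10 mm, so I used the wrist camera for the narrow pot's placing.

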